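# Lock the angle plate in its jig box and hold a lug flush on the slope for tacking

### The arm

A 6-joint arm with a two-finger parallel gripper is mounted at the origin on the work surface. World frame = base frame: x ahead of the robot, y to its left, z up, the work surface at z = 0. Lengths are in m, angles in degrees, forces in N, time in s.
With the tool pointing down it reaches from about 0.35 to 0.95 m from the base axis. Payload 17.4 kg.
Tool frame: the origin (TCP) lies on the centre line of the jaws, within the pads' length; the fingertips stand 17 mm ahead of it and the grasp point (between the pads) lies 2 mm behind it (ctrl.tips_ahead is the distance from the TCP to the fingertips, in m); z points along the fingers, y is the direction in which the jaws open and shut (so a half turn about z gives the same grasp; the last joint's range is limited). The gripper opens to 93 mm and grips with 3 to 60 N. Pads are 15 mm wide; open, the fingers measure 128 mm over their backs; the gripper's body (75 mm by 188 mm) begins 65 mm behind the grasp point.
Start: joints at [62.407, 6.646, 82.598, -0, 90.757, -2.166], TCP at [0.29, 0.61, 0.202] pointing down, gripper open.
Joint ranges: [-162.19, 162.19], [-47.58, 125.68], [4.15, 143.07], [-65.23, 245.23], [0.69, 171.88], [-170.13, 170.13]. Speed limits (degrees/s): [108.29, 108.29, 127.2, 180, 180, 180].

### API

Orientations are given as a 3x3 rotation matrix whose columns are the frame's x, y, z axes.
In Python, from bench import ctrl gives the robot as it stands.
- The arm moves only by the tool step_arm, never from a script. Its argument "series" is a list that holds one entry, the list of rows, each a list of 4 numbers: the shift along the tool's x, y, z in mm, then the turn about the tool's z in rad. In form: [[[dx, dy, dz, turn], ...]]. A call has 1 to 8 rows; each row is the pose to reach, as a shift and turn from the pose commanded when the call began, along the tool's axes at that moment; what a row does not reach only later rows make up. A row lasts 1/8 s, in which the tool goes at most 62.5 mm and 10.7 degrees, less where a joint would pass 70% of its speed; a pose out of reach is approached as far as the arm can. A call with a gripper value outside its range is refused whole. "gripper" is the opening, from 0 (shut) to 1 (fully open), set as the call begins (left out, the last holds). The fingers move at their own pace and stop on an object; the grip force is fixed at half the most. Time passes only in rows, so rows that repeat a pose let the fingers close. It gives the time, the measured TCP pose, the force and the opening at its end, in the units of the state.
- ctrl.get_state(): the state, without advancing time (a new reading comes with each control period).
- ctrl.camera(name): name is "scene" or "top" or "wrist"; returns (picture, depth): 480x640x3 uint8, red, green, blue; 480x640 float32, m along the optical axis (not along the pixel's ray), 0 where there is no reading.
- ctrl.calibration(name): a dict with "vfov" (degrees; the focal length in pixels is half the picture's height over the tangent of half this angle, whatever the lens; pixels are square), "cx", "cy" (the principal point, pixels), "rvec" (rotation vector, rad) and "tvec" (3), from world to camera coordinates, as OpenCV has them. Camera axes: x right, y down, z forward; pixel columns grow to the right and rows downward; lengths in m; the calibration is good to about 2 mm. A picture is of the moment at which its call begins: read the wrist's pose just before it. calibration takes no time and is no camera call; for the wrist camera it gives the pose at the moment of the call.
- ctrl.job_done(): hands the job in, once; it reports no verdict.
The state is a dict: "clock": time; "q": joint angles; "qvel": joint speeds; "joint_torque": joint torques, N m; "ee_pos": TCP position; "tcp_rot": TCP orientation; "contact_force": force on the tool from outside, world axes, zero at the start; "ft_torque": the same for the moment, N m; "opening": opening from 0.0 (shut) to 1.0 (fully open).
Only numpy, scipy, OpenCV 4.12 (cv2) and the standard library are available. Lean on these libraries where they do the work, as an engineer would, in place of code of your own. Each camera call takes 0.05 s, during which the arm holds its last target.

### The job

Lock the loose angle plate in its open steel jig box: stand the rectangular and the round knobbed packing pieces in the empty strip beside it, both fully down on the box floor, and let go of them. Then pick the T-shaped steel lug up by its upright tab, tilt it to match the sloped plate, and hold it flush on the slope for tack welding: about centred, its long side running straight up the slope, pressed on with a light steady push of about 12 N. Finish while still gripping and pressing the lug, and do not knock the angle plate out of its setting or disturb the other things on the bench.

Things in the scene. Friction and masses are not known exactly. Their poses are not given: they have to be found in the camera images.
- jig_box: Open dark steel box fixed to the bench, outside 116 (x) by 125 (y) by 25 mm high, walls and floor 5 mm. Origin: centre of its underside; x points up the slope of the angle plate, which fills its +y side. Along the -y wall lies an empty strip 44 mm wide, 106 mm long: both packing pieces fit there in a row along x, either order, the rectangular one lengthwise, 2 mm to spare per side.
- angle_block: Adjustable steel angle plate, 1.65 kg, loose on the box floor with a few mm of play. Base 100 (x) by 70 (y) by 26 mm high; origin: centre of the base's underside; axes as the jig box's. A sloped plate is hinged along the low (-x) edge and rises towards +x, its top end 65 to 95 mm above the bench.
- face (a point): Centre of the upper face of the sloped plate, 85 mm up the slope (x axis, uphill) by 70 mm across (y axis, level); z axis: outward normal of the face. It faces roughly towards the robot and is set between 16 and 32 degrees, differently each time; the stiff hinge keeps its setting under a push of 30 N.
- stage (a joint): Hinge of the sloped plate: its slope above level, rad (0 = level).
- block_c (a point): Rectangular steel packing piece, 0.5 kg, standing on the bench: foot 60 (x) by 40 (y) by 30 mm high, on its middle a square knob 20 by 20 mm (sides along x and y) reaching to 75 mm above the underside. This point: 37.5 mm above the underside, in the middle; z up. Same after a half turn. Take it by the knob.
- round_c (a point): Round steel packing piece, 0.35 kg, standing on the bench: foot 40 mm in diameter, 30 mm high, on its middle a round knob 20 mm in diameter reaching to 75 mm above the underside. This point: 37.5 mm above the underside, on the axis; z up. Take it by the knob.
- lug_c (a point): T-shaped steel lug, about 0.36 kg, on the bench: flat foot 70 (x) by 50 (y) by 6 mm, with an upright tab 60 mm long (x), 10 mm thick (y), reaching to 51 mm above the underside. This point: 25.5 mm above the underside, in the middle of the tab; z from foot to tab. Same after a half turn. Take it by the tab, across its thickness.
- block: The rectangular packing piece again; origin: centre of its underside.
- round: The round packing piece again; origin: centre of its underside.
- lug: The lug again; origin: centre of its underside.
- hammer: Hammer lying beyond the pieces; leave it alone. Origin: on its underside or handle.
- wrench: Open-ended wrench lying flat between the robot and the work; leave it alone. Origin: on its underside or handle.
- wire_brush: Brush lying on the right side; leave it alone. Origin: on its underside or handle.
- spray_can: Grey can 150 mm tall, 60 mm in diameter, standing on the left; leave it alone. Origin: on its underside or handle.
- tube: Square steel tube offcut, 110 by 39 by 40 mm, lying; leave it alone. Origin: on its underside or handle.
- pipe_ring: Short steel ring 56 mm across, 30 mm high; leave it alone. Origin: on its underside or handle.
- bolt_tin: Round steel tin 90 mm across, 40 mm high, on the left; leave it alone. Origin: on its underside or handle.
Things that resemble listed ones, but are neither listed nor needed, are in the scene too. What is shaped like the round but green or orange is not meant.

How it is judged (in metres and radians):
On the way, in this order (a step that is already met when the one before it is completed fails the run):
1. both packing pieces stand fully down in the strip of the jig box, released, before the lug is put on the slope (z of block_c in the frame of jig_box between 0.037 and 0.046 m and x of block_c in the frame of jig_box between -0.05 and 0.05 m and y of block_c in the frame of jig_box between -0.055 and -0.015 m and angle between each of block_c, round_c's own z axis and vertical below 0.08 rad and contact force between the fingers and block below 0.3 N and linear speed of each of block, round below 0.02 m/s and z of round_c in the frame of jig_box between 0.037 and 0.046 m and x of round_c in the frame of jig_box between -0.05 and 0.05 m and y of round_c in the frame of jig_box between -0.055 and -0.015 m and contact force between the fingers and round below 0.3 N and distance between lug_c and face above 0.08 m), for 0.2 s.
2. the lug is held flush on the sloped plate (angle between the z axis of lug_c and the z axis of face, either way round below 0.06 rad and angle between the x axis of lug_c and the x axis of face, either way round below 0.14 rad and z of lug_c in the frame of face between 0.0225 and 0.0285 m and x of lug_c in the frame of face between -0.012 and 0.012 m and y of lug_c in the frame of face between -0.01 and 0.01 m and contact force between lug and angle_block between 6 and 30 N and contact force between the fingers and lug above 5 N and linear speed of lug below 0.01 m/s and angular speed of lug below 0.1 rad/s), for 0.2 s.
At the end, for the whole second after the job is handed in: Lug gripped and held on the slope: parallel to the face within 3.4 deg, touching within 3 mm, long side uphill within 8 deg, centred within 12 mm along and 10 mm across, pushed with 6 to 30 N, at rest. Both packing pieces upright on the box floor beside the angle plate (3.5 mm), released (all of step 2 and z of block_c in the frame of jig_box between 0.037 and 0.046 m and x of block_c in the frame of jig_box between -0.05 and 0.05 m and y of block_c in the frame of jig_box between -0.055 and -0.015 m and angle between each of block_c, round_c's own z axis and vertical below 0.08 rad and contact force between the fingers and block below 0.3 N and linear speed of each of block, round below 0.02 m/s and z of round_c in the frame of jig_box between 0.037 and 0.046 m and x of round_c in the frame of jig_box between -0.05 and 0.05 m and y of round_c in the frame of jig_box between -0.055 and -0.015 m and contact force between the fingers and round below 0.3 N); the arm keeps its last pose, push and grip.
It fails at once if the angle plate is knocked out of its setting (its face moved more than 15 mm) (distance of face from where it was at the start of the episode above 0.015 m).
It fails at once if the lug is rammed onto the angle plate (over 60 N) (contact force between lug and angle_block above 60 N).
It fails at once if another thing on the bench is moved by more than 40 mm (distance of any of hammer, wrench, wire_brush, spray_can, tube, pipe_ring, bolt_tin from where it was at the start of the episode above 0.04 m).
It also fails if it takes over 72 s, if anything falls off the work surface, if the arm or the gripper's body presses on something with over 40 N, if the wrist force passes 120 N, or if a joint passes its speed limit or range.

## Working session

There is one attempt and no reset: what is moved stays moved. The work goes in short steps, Python scripts to look and compute and a tool call to move; the robot and the scene stay as the last step left them, time stands still between calls to the robot, and variables do not carry over. Pictures are saved under pics/ and viewed, and the job is handed in when it is done.

Besides the shell and the picture viewer there is one more tool, called after "Emit:" as a command line: name --argument value ..., lists and objects as JSON in quotes. step_arm: Moves the arm, as the interface text tells. Its arguments: {"type":"object","properties":{"series":{"type":"array","items":{"type":"array","items":{"type":"array","items":{"type":"number"}}}},"gripper":{"type":"number"}},"required":["series"]}

```bash
ls; mkdir -p pics
cat > h.py <<'E'
import numpy as np, cv2
from bench import ctrl
def K(c):
    f=240/np.tan(np.radians(c["vfov"])/2); return f,c["cx"],c["cy"]
def pts(name,depth,cal):
    f,cx,cy=K(cal); R=cv2.Rodrigues(np.array(cal["rvec"],float))[0]; t=np.array(cal["tvec"],float).reshape(3)
    v,u=np.mgrid[0:480,0:640]; P=np.stack([(u-cx)/f*depth,(v-cy)/f*depth,depth],-1)
    return (P-t)@R
def snap(name,tag):
    cal=ctrl.calibration(name); p,d=ctrl.camera(name)
    cv2.imwrite(f"pics/{tag}.png",p[:,:,::-1]); np.savez(f"{tag}.npz",p=p,d=d,W=pts(name,d,cal),rvec=cal["rvec"],tvec=cal["tvec"],vf=cal["vfov"],c=[cal["cx"],cal["cy"]])
    return p,d,cal
E
python3 - <<'E'
from h import *
for n in("scene","top","wrist"):
    p,d,c=snap(n,n+"0"); print(n,c,d.min(),d.max())
print(ctrl.get_state())
E
```

```text
pics
scene {'vfov': 49.41636718083155, 'cx': 317.3336664817694, 'cy': 228.14416479605913, 'rvec': array([ 2.17215523,  0.57052532, -0.26411949]), 'tvec': array([-0.48010646, -0.12853013,  1.66253479])} 0.0 3.9999268
top {'vfov': 47.00601934294088, 'cx': 322.2597202093749, 'cy': 241.84279084094652, 'rvec': array([ 2.17746696, -2.16877236,  0.13324518]), 'tvec': array([-0.03467841,  0.58577132,  1.32266853])} 0.0 2.281638
wrist {'vfov': 58.982681087502506, 'cx': 312.9226519196724, 'cy': 236.7999998044664, 'rvec': array([-2.4437193 , -1.54274305, -0.22292889]), 'tvec': array([-0.67435766, -0.03324592,  0.3906758 ])} 0.0 1.2616345
{'clock': 0.15, 'q': array([ 6.24082229e+01,  6.66817111e+00,  8.26238076e+01,  5.75568862e-04,
        9.07557803e+01, -2.16550210e+00]), 'qvel': array([-0.02578196, -0.00622645, -0.11092029, -0.06609192,  0.00581799,
       -0.04926648]), 'joint_torque': array([ 1.42749028e-03, -7.21764779e+01, -6.22951412e+01,  7.80511578e-02,
        2.25520326e-02, -9.02867941e-05]), 'ee_pos': array([0.28974578, 0.60948877, 0.20190464]), 'tcp_rot': array([[-9.03138542e-01,  4.29349064e-01, -3.94977907e-04],
       [ 4.29349243e-01,  9.03138244e-01, -7.34100318e-04],
       [ 4.15343695e-05, -8.32577756e-04, -9.99999653e-01]]), 'contact_force': array([-0.41657936,  0.27562944,  0.12393374]), 'ft_torque': array([ 0.00381652, -0.00940181,  0.04230021]), 'opening': 1.0023713102070142}
```

View pics/scene0.png

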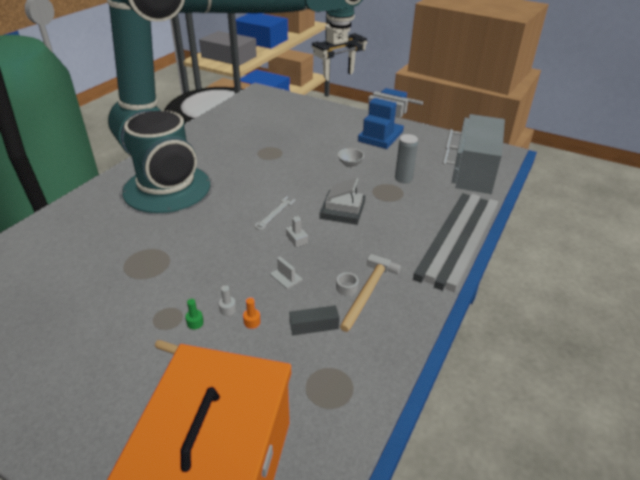

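View pics/top0.png

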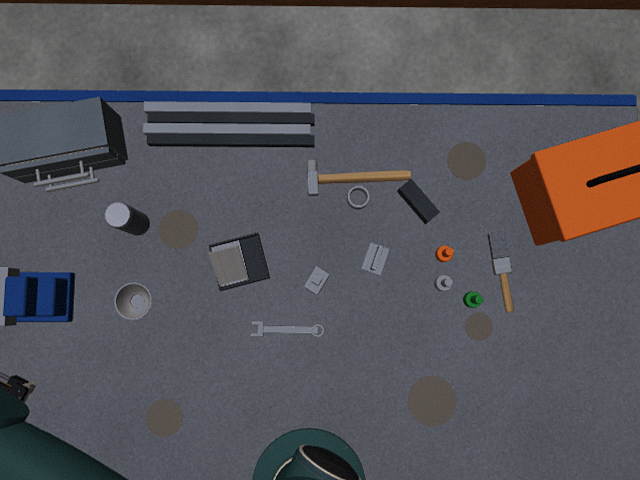

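View pics/wrist0.png

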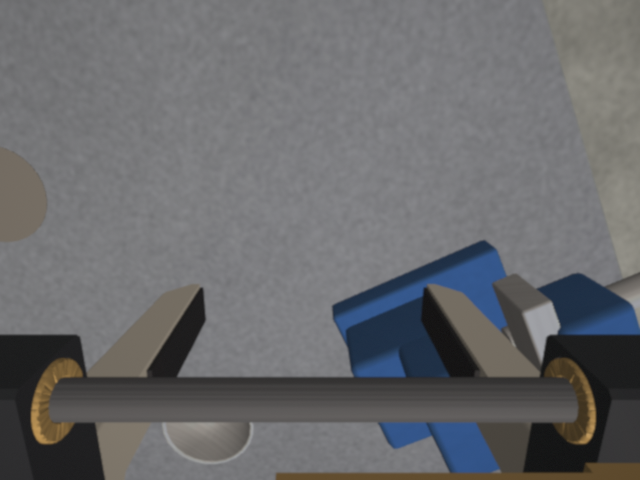

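Candidates for the round piece in the top view are grey (444,283), orange (445,254) and green (473,299). Grey is the one. The block is at (317,280), the lug at (375,258), and the box at (239,262) with the strip on its right, -y side. I'll check close crops and take coarse positions.

Run:
```python
from h import *
z=np.load("top0.npz");W=z["W"];p=z["p"]
for n,(u,v) in dict(round=(444,283),block=(317,280),lug=(375,258),box=(239,262),face=(229,263),bench=(340,370),orange=(445,254)).items():
    w=W[v-14:v+15,u-14:u+15].reshape(-1,3); print(n,W[v,u].round(3),"max z",w[w[:,2].argmax()].round(3))
for n,(lo,hi) in dict(round=(.05,.1),block=(.05,.1),lug=(.03,.1)).items(): 
    u,v=dict(round=(444,283),block=(317,280),lug=(375,258))[n]
    w=W[v-14:v+15,u-14:u+15].reshape(-1,3); m=(w[:,2]>lo)&(w[:,2]<hi); print(n,m.sum(),np.median(w[m],0))
a=cv2.resize(p[215:345,195:505,::-1],None,fx=2.5,fy=2.5,interpolation=cv2.INTER_CUBIC);cv2.imwrite("pics/crop1.png",a)
```

```text
round [ 0.485 -0.322  0.067] max z [ 0.44  -0.012  1.378]
block [ 0.491 -0.02   0.079] max z [ 0.44  -0.012  1.378]
lug [ 0.545 -0.16   0.049] max z [ 0.44  -0.012  1.378]
box [0.533 0.165 0.071] max z [ 0.44  -0.012  1.378]
face [0.53  0.189 0.069] max z [ 0.44  -0.012  1.378]
bench [ 0.273 -0.077 -0.   ] max z [ 0.44  -0.012  1.378]
orange [ 0.555 -0.327  0.063] max z [ 0.44  -0.012  1.378]
round 72 [ 0.48728612 -0.32788255  0.07409799]
block 74 [ 0.49301645 -0.0195327   0.07533743]
lug 121 [ 0.54757289 -0.16392037  0.05169706]
```

View pics/crop1.png

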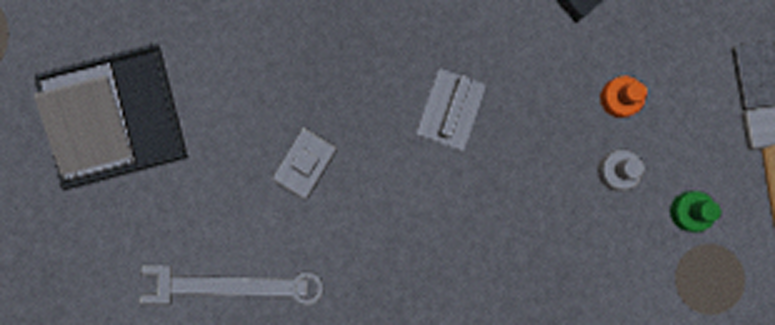

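```bash
cat >> h.py <<'E'
def go(target,yd=None):
    "print shift in mm along tool axes, and turn so that tool y points along world dir angle yd (deg, mod 180)"
    s=ctrl.get_state(); R=np.array(s["tcp_rot"]); d=R.T@(np.array(target)-s["ee_pos"])*1000
    cur=np.degrees(np.arctan2(R[1,1],R[0,1])); out=[d.round(1)]
    if yd is not None:
        t=-((yd-cur+90)%180-90) # tool z down: turn about it is opposite
        out+=["turn rad",round(np.radians(t),4)]
    print(*out,"cur y dir",round(cur,2),"q6",s["q"][5].round(1),"clock",s["clock"],"F",np.array(s["contact_force"]).round(1),"pos",np.array(s["ee_pos"]).round(4))
E
python3 - <<'E'
from h import *
c=ctrl.calibration("wrist");s=ctrl.get_state();R=cv2.Rodrigues(c["rvec"])[0];C=-R.T@c["tvec"]
T=np.array(s["tcp_rot"]);print("cam in tool",T.T@(C-s["ee_pos"]),"axis",T.T@R[2],"xaxis",T.T@R[0])
W=np.load("top0.npz")["W"];p=np.load("top0.npz")["p"]
# box region heights
m=(W[...,0]>.44)&(W[...,0]<.63)&(W[...,1]>.07)&(W[...,1]<.26)&(W[...,2]>.015)&(W[...,2]<.12)
w=W[m];r=cv2.minAreaRect(w[:,:2].astype(np.float32)*1000);print(r)
go([.46,.14,.32],0)
E
```

```text
cam in tool [ 0.07835353 -0.00045753 -0.18204451] axis [-2.83618230e-01  4.10452860e-04  9.58937188e-01] xaxis [-8.23022744e-04  9.99999436e-01 -6.71448444e-04]
((539.3372802734375, 172.5106201171875), (116.475830078125, 125.2106704711914), 15.143739700317383)
[-355.3 -351.  -117.8] turn rad 1.127 cur y dir 64.57 q6 -2.2 clock 0.15 F [-0.4  0.3  0.1] pos [0.2897 0.6095 0.2019]
```

Run:
```python
from h import *
go([.548,.138,.25],15.1)
```

```text
[-435.7 -315.   -47.9] turn rad 0.8635 cur y dir 64.57 q6 -2.2 clock 0.15 F [-0.4  0.3  0.1] pos [0.2897 0.6095 0.2019]
```

Emit:
step_arm --series '[[[0,0,-48,0],[-435.7,-315,-48,0.8635],[-435.7,-315,-48,0.8635],[-435.7,-315,-48,0.8635],[-435.7,-315,-48,0.8635],[-435.7,-315,-48,0.8635],[-435.7,-315,-48,0.8635],[-435.7,-315,-48,0.8635]]]' --gripper 0.5

```text
clock: 1.15
ee_pos: [0.5005, 0.2239, 0.2504]
tcp_rot: [[-0.261, 0.965, 0.0], [0.965, 0.261, 0.0], [0.0, 0.0, -1.0]]
contact_force: [0.8, 0.3, 0.4]
opening: 0.499
```

Run:
```python
from h import *
go([.548,.138,.25],15.1)
```

```text
[-95.3  23.5   0.4] turn rad 0.0 cur y dir 15.1 q6 6.3 clock 1.15 F [0.8 0.3 0.4] pos [0.5005 0.2239 0.2504]
```

Emit:
step_arm --series '[[[-95,23.5,0,0],[-95,23.5,0,0],[-95,23.5,0,0],[-95,23.5,0,0]]]'

```text
clock: 1.65
ee_pos: [0.5472, 0.1406, 0.2503]
tcp_rot: [[-0.26, 0.966, -0.0], [0.966, 0.26, 0.0], [0.0, -0.0, -1.0]]
contact_force: [0.3, 0.4, -0.5]
opening: 0.499
```

Run:
```python
from h import *
go([.548,.138,.25],15.1)
snap("wrist","w1")
z=np.load("w1.npz");W=z["W"]
m=(W[...,0]>.44)&(W[...,0]<.64)&(W[...,1]>.07)&(W[...,1]<.28)&(W[...,2]>.015)&(W[...,2]<.12)&(z["d"]>.1)
w=W[m];r=cv2.minAreaRect(w[:,:2].astype(np.float32)*1000);print(r,len(w))
```

```text
[-2.7  0.1  0.3] turn rad -0.0002 cur y dir 15.09 q6 -3.3 clock 1.65 F [ 0.3  0.4 -0.5] pos [0.5472 0.1406 0.2503]
((538.1918334960938, 174.16839599609375), (116.46305084228516, 123.78561401367188), 15.107074737548828) 11957
```

View pics/w1.png

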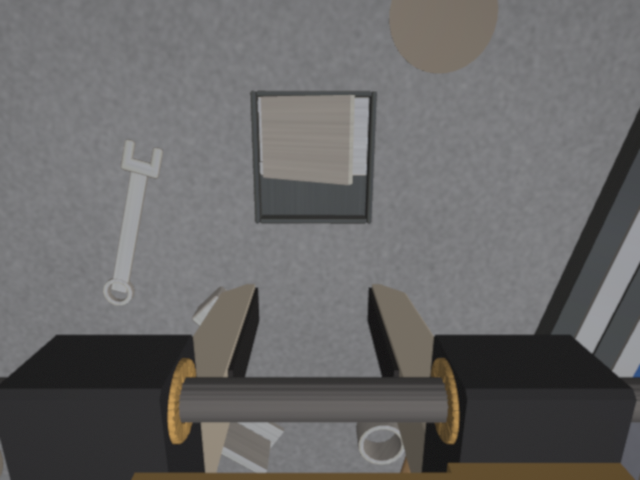

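```bash
cat >> h.py <<'E'
def boxframe(W,yaw,c):
    a=np.radians(yaw);R=np.array([[np.cos(a),np.sin(a)],[-np.sin(a),np.cos(a)]])
    B=W.copy();B[...,:2]=(W[...,:2]-c)@R.T;return B
E
cat > face.py <<'E'
import sys
from h import *
for tag in sys.argv[1:]:
    z=np.load(tag+".npz");W=z["W"];p=z["p"].astype(int)
    B=boxframe(W,15.1,np.array([.539,.1725]))
    # box walls' top z~.025 rim extents
    ok=z["d"]>.1
    rim=ok&(abs(B[...,2]-.025)<.004)&(abs(B[...,0])<.07)&(abs(B[...,1])<.075)
    b=B[rim]; print(tag,"rim x",np.percentile(b[:,0],[.5,99.5]),"y",np.percentile(b[:,1],[.5,99.5]))
    fl=ok&(B[...,2]<.015)&(abs(B[...,0])<.04)&(abs(B[...,1]+.035)<.012);print("floor z",np.median(B[fl][:,2]))
    m=ok&(B[...,2]>.034)&(abs(B[...,0])<.07)&(abs(B[...,1])<.075)&(p[...,0]-p[...,2]>5)
    w=B[m]; 
    for i in range(5):
        A=np.c_[w[:,:2],np.ones(len(w))];k=np.linalg.lstsq(A,w[:,2],rcond=None)[0];r=w[:,2]-A@k;w=w[abs(r)<max(.002,2.5*r.std())]
    n=np.array([-k[0],-k[1],1]);n/=np.linalg.norm(n);g=np.degrees(np.arctan(np.hypot(*k[:2])))
    print("n",n,"slope",g,"uphill dir in box deg",np.degrees(np.arctan2(k[1],k[0])),"res",r.std(),len(w))
    rect=cv2.minAreaRect((np.c_[w[:,0]/np.cos(np.radians(g)),w[:,1]]*1000).astype(np.float32));print("slope-stretched rect",rect)
    cx=rect[0][0]/1000*np.cos(np.radians(g));cy=rect[0][1]/1000;print("centre box",cx,cy,k@[cx,cy,1],"z rng",np.percentile(w[:,2],[1,99]))
E
python3 face.py top0 w1
```

```text
top0 rim x [-0.05768699  0.05832682] y [-0.06257941  0.06217269]
floor z 0.005740337649668468
n [-0.48214939  0.00947846  0.87603774] slope 28.831968930583763 uphill dir in box deg -1.1262189571033003 res 0.0023354375019564704 63
slope-stretched rect ((-8.743202209472656, 21.309986114501953), (65.9740982055664, 83.8579330444336), 87.13265228271484)
centre box -0.007659375129118275 0.021309986114501953 0.06710003299786164 z rng [0.04501049 0.08635447]
w1 rim x [-0.05819747  0.05747178] y [-0.05991404  0.06342815]
floor z 0.0046711565844015325
n [-0.03744021  0.96483803  0.26016496] slope 74.92014973197621 uphill dir in box deg -87.77777165810704 res 0.04499254803665908 14348
slope-stretched rect ((-13.32135009765625, 7.36297607421875), (101.54794311523438, 326.32586669921875), 89.9410400390625)
centre box -0.003465748461088686 0.00736297607421875 0.17244427969007373 z rng [0.04743483 0.34929549]
```

```bash
sed -i 's/(B\[...,2\]>.034)&/(B[...,2]>.034)\&(B[...,2]<.11)\&/' face.py; python3 face.py w1
```

```text
w1 rim x [-0.05819747  0.05747178] y [-0.05991404  0.06342815]
floor z 0.0046711565844015325
n [-0.48034472  0.00170239  0.87707813] slope 28.708115567143366 uphill dir in box deg -0.20306128172402793 res 0.0007460532848925929 7403
slope-stretched rect ((-9.392536163330078, 23.130001068115234), (70.05128479003906, 86.12261962890625), 89.80123138427734)
centre box -0.008237988095733197 0.023130001068115233 0.06653553091786418 z rng [0.04643153 0.08670635]
```

```bash
cat >> h.py <<'E'
def ray(z,u,v,h):
    f=240/np.tan(np.radians(float(z["vf"]))/2);R=cv2.Rodrigues(z["rvec"])[0];C=-R.T@z["tvec"]
    d=np.stack([(np.asarray(u)-z["c"][0])/f,(np.asarray(v)-z["c"][1])/f,np.ones(np.shape(u))],-1)@R
    return C+d*((h-C[2])/d[...,2])[...,None]
E
python3 - <<'E'
from h import *
z=np.load("w1.npz");p=z["p"];g=cv2.cvtColor(p,cv2.COLOR_RGB2GRAY)
sub=g[70:245,235:395];print("vals",g[205,310],g[219,310],g[240,310],g[140,255],g[140,245])
m=((sub<85)*255).astype(np.uint8);m=cv2.morphologyEx(m,cv2.MORPH_OPEN,np.ones((3,3)))
c=max(cv2.findContours(m,cv2.RETR_EXTERNAL,cv2.CHAIN_APPROX_NONE)[0],key=cv2.contourArea)
x,y,w,h=cv2.boundingRect(c);print(x+235,y+70,w,h)
P=ray(z,c[:,0,0]+235.,c[:,0,1]+70.,.025)
print(cv2.minAreaRect((P[:,:2]*1000).astype(np.float32)))
cv2.imwrite("pics/c2.png",cv2.resize(p[80:240,240:390,::-1],None,fx=4,fy=3.7))
E
```

```text
vals 77 68 126 75 127
251 91 125 132
((538.3313598632812, 174.20289611816406), (114.16691589355469, 122.86732482910156), 14.943272590637207)
```

View pics/c2.png

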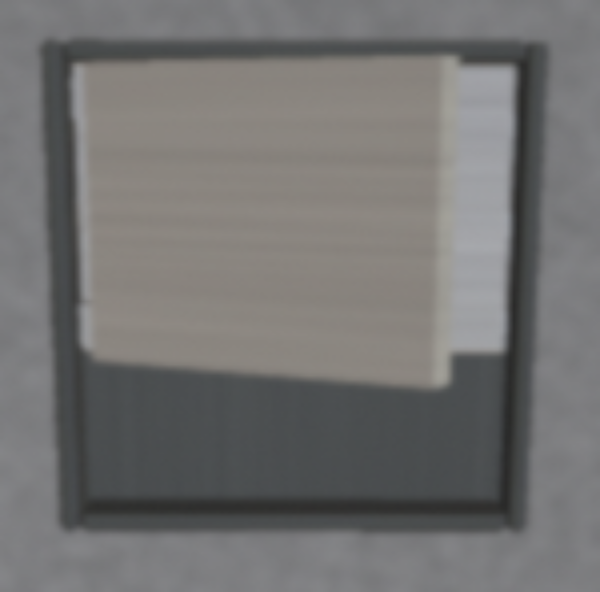

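Picture w1 shows the box with corners at about (252,92) to (372,222), the plate against its +y side, and the strip at rows 180-217. The depth fit gives a slope of 28.7° and an 86x70 mm face, matching the given sizes. Next I'll hover over the block.

Run:
```python
from h import *
go([.493,-.02,.2],-31.5)
```

```text
[-141.3  -94.2   50.4] turn rad 0.8139 cur y dir 15.14 q6 -3.3 clock 1.7 F [ 0.3  0.2 -0.6] pos [0.547  0.141  0.2504]
```

Emit:
step_arm --series '[[[-141,-94,50,0.814],[-141,-94,50,0.814],[-141,-94,50,0.814],[-141,-94,50,0.814],[-141,-94,50,0.814],[-141,-94,50,0.814],[-141,-94,50,0.814]]]'

```text
clock: 2.58
ee_pos: [0.4933, -0.0197, 0.2005]
tcp_rot: [[0.521, 0.854, 0.0], [0.854, -0.521, -0.0], [0.0, 0.0, -1.0]]
contact_force: [0.9, 0.3, -0.2]
opening: 0.497
```

```bash
cat > blk.py <<'E'
from h import *
import sys
tag=sys.argv[1];lo,hi=float(sys.argv[2]),float(sys.argv[3]);c=np.array([float(sys.argv[4]),float(sys.argv[5])])
s=ctrl.get_state();snap("wrist",tag);z=np.load(tag+".npz");W=z["W"]
def rect(lo,hi,r):
    m=(z["d"]>.1)&(W[...,2]>lo)&(W[...,2]<hi)&(np.hypot(W[...,0]-c[0],W[...,1]-c[1])<r)
    m=cv2.morphologyEx(m.astype(np.uint8),cv2.MORPH_OPEN,np.ones((2,2)))
    w=W[m>0];vu=np.argwhere(m)
    q=cv2.minAreaRect((w[:,:2]*1000).astype(np.float32));print("band",lo,hi,len(w),q,"medz",np.median(w[:,2]),"px",vu.mean(0)[::-1]);return q
rect(lo,hi,.05)
if len(sys.argv)>6: rect(float(sys.argv[6]),float(sys.argv[7]),.05)
go([c[0],c[1],.2])
E
python3 blk.py w2 .068 .082 .493 -.02 .025 .035
```

```text
band 0.068 0.082 717 ((506.8866882324219, 0.1168365478515625), (108.96534729003906, 23.252864837646484), 55.479217529296875) medz 0.07443454439629797 px [309.9609484  219.06276151]
band 0.025 0.035 2364 ((505.79229736328125, 2.88763427734375), (105.61080932617188, 63.60841369628906), 58.58357238769531) medz 0.029574085388991284 px [310.46912014 203.74196277]
[-0.4 -0.2  0.5] cur y dir -31.41 q6 26.1 clock 2.625 F [-0.7 -0.2  0.6] pos [ 0.4934 -0.0198  0.2005]
```

View pics/w2.png

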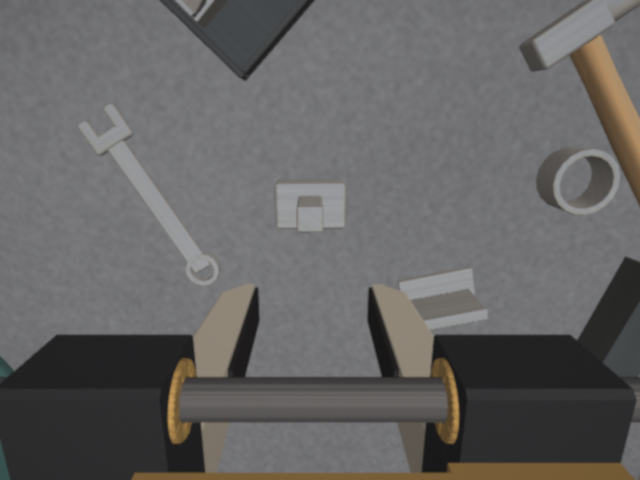

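```bash
cat > comp.py <<'E'
from h import *
import sys
# comp.py tag u v lo hi [lo hi]...
def comp(z,u,v,lo,hi,r=45,verb=True):
    W=z["W"];m=(z["d"]>.1)&(W[...,2]>lo)&(W[...,2]<hi);k=np.zeros_like(m);k[max(v-r,0):v+r,max(u-r,0):u+r]=1
    n,l,st,ce=cv2.connectedComponentsWithStats((m&k).astype(np.uint8),connectivity=4)
    i=1+np.argmax(st[1:,4]);mm=l==i;h=np.median(W[mm][:,2])
    cs=np.concatenate(cv2.findContours(mm.astype(np.uint8),cv2.RETR_EXTERNAL,cv2.CHAIN_APPROX_NONE)[0])[:,0,:]
    w=W[mm];q=cv2.minAreaRect((w[:,:2]*1000).astype(np.float32))
    print("z",h.round(4),"n",st[i,4],"bbox",st[i,:4],"rect",np.round(q[0],1),np.round(q[1],1),round(q[2],2));return mm,q
if __name__=="__main__":
    z=np.load(sys.argv[1]+".npz");u,v=int(sys.argv[2]),int(sys.argv[3]);a=[float(x) for x in sys.argv[4:]]
    for lo,hi in zip(a[::2],a[1::2]): comp(z,u,v,lo,hi)
E
python3 comp.py w2 310 210 .07 .08 .026 .034
python3 - <<'E'
from h import *
z=np.load("w2.npz")
print(ray(z,310.,218.5,.075),ray(z,np.array([297,323.5]),np.array([218.5,218.5]),.075), "foot",ray(z,np.array([277.,345,277,345]),np.array([183.,183,228,228]),.03).round(4))
E
```

```text
z 0.0745 n 704 bbox [296 205  27  27] rect [492.4 -17. ] [19.8 19.7] 58.14
z 0.0295 n 2347 bbox [274 183  71  46] rect [492.1 -17. ] [39.6 60.1] 58.41
[ 0.49319002 -0.01699862  0.075     ] [[ 0.4849139  -0.01194023  0.075     ]
 [ 0.50178465 -0.0222517   0.075     ]] foot [[ 0.4796  0.014   0.03  ]
 [ 0.528  -0.0156  0.03  ]
 [ 0.4585 -0.0187  0.03  ]
 [ 0.5084 -0.0493  0.03  ]]
```

Run:
```python
from h import *
go([.4922,-.017,.055],-31.6)
```

```text
[  1.8  -2.4 145.5] turn rad 0.0034 cur y dir -31.41 q6 26.1 clock 2.625 F [-0.7 -0.2  0.6] pos [ 0.4934 -0.0198  0.2005]
```

Emit:
step_arm --series '[[[2,-2.4,50,0.003],[2,-2.4,100,0.003],[2,-2.4,130,0.003],[2,-2.4,145.5,0.003],[2,-2.4,145.5,0.003]]]'

```text
clock: 3.25
ee_pos: [0.4922, -0.0172, 0.0547]
tcp_rot: [[0.525, 0.851, -0.001], [0.851, -0.525, 0.0], [-0.0, -0.001, -1.0]]
contact_force: [0.0, 0.5, 0.8]
opening: 0.497
```

Emit:
step_arm --series '[[[0,0,0,0],[0,0,0,0],[0,0,0,0],[0,0,0,0]]]' --gripper 0

```text
clock: 3.75
ee_pos: [0.4925, -0.0173, 0.0555]
tcp_rot: [[0.526, 0.851, 0.0], [0.851, -0.526, 0.0], [0.0, 0.0, -1.0]]
contact_force: [-2.8, 1.5, 4.7]
opening: 0.206
```

Run:
```python
from h import *
s=ctrl.get_state();print(s["opening"]*93)
import math
a=math.radians(15.1);c=np.array([.5383,.1742])
# strip: block at -x end or +x end
for bx in(-.021,.021,-.031,.031):
    print(bx,c+np.array([bx*math.cos(a)+.0356*math.sin(a),bx*math.sin(a)-.0356*math.cos(a)]))
```

```text
19.19517737660315
-0.021 [0.52729904 0.13435858]
0.021 [0.56784889 0.14529977]
-0.031 [0.51764431 0.13175353]
0.031 [0.57750361 0.14790481]
```

Run:
```python
from h import *
go([.5273,.1344,.17],15.1)
```

```text
[ 147.4  -50.1 -114.5] turn rad -0.817 cur y dir -31.71 q6 26.7 clock 3.75 F [-2.8  1.5  4.7] pos [ 0.4925 -0.0173  0.0555]
```

Emit:
step_arm --series '[[[0,0,-40,0],[0,0,-90,0],[50,-17,-114.5,-0.18],[100,-34,-114.5,-0.36],[147.4,-50.1,-114.5,-0.54],[147.4,-50.1,-114.5,-0.72],[147.4,-50.1,-114.5,-0.817],[147.4,-50.1,-114.5,-0.817]]]'

```text
clock: 4.75
ee_pos: [0.527, 0.1344, 0.1688]
tcp_rot: [[-0.26, 0.966, -0.001], [0.966, 0.26, -0.0], [-0.0, -0.001, -1.0]]
contact_force: [-0.5, 1.0, -4.8]
opening: 0.205
```

Run:
```python
from h import *
snap("wrist","w3");go([.5273,.1344,.0605],15.1)
```

```text
[1.000e-01 4.000e-01 1.084e+02] turn rad -0.0024 cur y dir 14.96 q6 -3.4 clock 4.8 F [-0.1  0.  -6. ] pos [0.527  0.1343 0.1689]
```

View pics/w3.png

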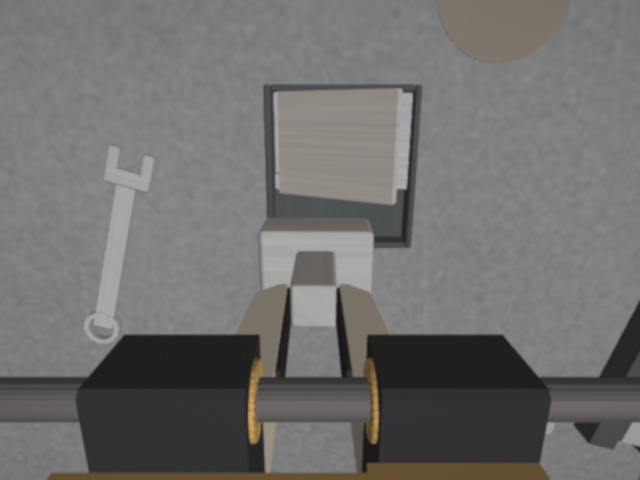

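```bash
cat > relbox.py <<'E'
from h import *
import sys
z=np.load(sys.argv[1]+".npz");W=z["W"]
B=boxframe(W,15.1,np.array([.5383,.1742]));ok=z["d"]>.1
# wall tops
for nm,m in dict(xm=(abs(B[...,0]+.0555)<.008),xp=(abs(B[...,0]-.0555)<.008)).items():
    b=B[m&ok&(abs(B[...,2]-.025)<.0025)&(abs(B[...,1])<.05)]; print(nm,len(b),np.percentile(b[:,0],[2,50,98]).round(4))
b=B[ok&(abs(B[...,2]-.025)<.0025)&(abs(B[...,1]+.06)<.01)&(abs(B[...,0])<.05)];print("ym",len(b),len(b) and np.percentile(b[:,1],[2,50,98]).round(4))
b=B[ok&(abs(B[...,2]-.025)<.0025)&(abs(B[...,1]-.06)<.01)&(abs(B[...,0])<.05)];print("yp",len(b),len(b) and np.percentile(b[:,1],[2,50,98]).round(4))
E
python3 relbox.py w3; python3 relbox.py w1
python3 - <<'E'
from h import *
from comp import comp
z=dict(np.load("w3.npz"));z["W"]=boxframe(z["W"],15.1,np.array([.5383,.1742]));comp(z,317,250,.138,.148,70)
E
```

```text
xm 743 [-0.058  -0.0554 -0.0531]
xp 864 [0.0527 0.0549 0.0576]
ym 174 [-0.0626 -0.0601 -0.0577]
yp 774 [0.0578 0.0604 0.062 ]
xm 541 [-0.0579 -0.0554 -0.0531]
xp 553 [0.0528 0.0551 0.0576]
ym 469 [-0.0618 -0.0595 -0.0575]
yp 514 [0.0572 0.0598 0.0616]
z 0.1427 n 5145 bbox [258 228 116  65] rect [-20.1 -32.2] [34.9 60.2] 89.25
```

Emit:
step_arm --series '[[[-0.6,0,50,-0.007],[-0.6,0,80,-0.007],[-0.6,0,90,-0.007],[-0.6,0,96,-0.007],[-0.6,0,101,-0.007],[-0.6,0,104,-0.007]]]'

```text
clock: 5.55
ee_pos: [0.5278, 0.1338, 0.066]
tcp_rot: [[-0.267, 0.964, 0.001], [0.964, 0.267, 0.0], [-0.0, 0.001, -1.0]]
contact_force: [0.3, -0.6, -4.6]
opening: 0.207
```

Emit:
step_arm --series '[[[0,0,3,0],[0,0,5,0],[0,0,6,0],[0,0,6.5,0]]]'

```text
clock: 6.05
ee_pos: [0.5288, 0.1344, 0.061]
tcp_rot: [[-0.267, 0.964, 0.004], [0.964, 0.267, 0.001], [0.0, 0.004, -1.0]]
contact_force: [0.9, 3.6, 11.3]
opening: 0.206
```

Emit:
step_arm --series '[[[0,0,-1,0],[0,0,-1,0],[0,0,-1,0],[0,0,-30,0],[0,0,-80,0],[0,0,-120,0],[0,0,-130,0]]]' --gripper 0.35

```text
clock: 6.92
ee_pos: [0.5281, 0.1339, 0.1916]
tcp_rot: [[-0.267, 0.964, 0.003], [0.964, 0.267, 0.001], [-0.0, 0.003, -1.0]]
contact_force: [-0.4, 0.7, -0.9]
opening: 0.351
```

Run:
```python
from h import *
snap("wrist","w4")
from comp import comp
z=dict(np.load("w4.npz"));z["W"]=boxframe(z["W"],15.1,np.array([.5383,.1742]));comp(z,317,200,.073,.085,60);comp(z,317,200,.03,.039,60)
go([.4873,-.328,.2],-3)
```

```text
z 0.0786 n 1625 bbox [345 140  32  56] rect [13.   4.9] [20.7 37.6] 1.9
z 0.0346 n 2236 bbox [277 186  74  47] rect [-18.8 -35.1] [59.9 38.9] 0.56
[-434.2 -162.6   -9.1] turn rad 0.3228 cur y dir 15.5 q6 -4.0 clock 6.975 F [0.6 0.3 0.9] pos [0.528  0.1339 0.1913]
```

View pics/w4.png

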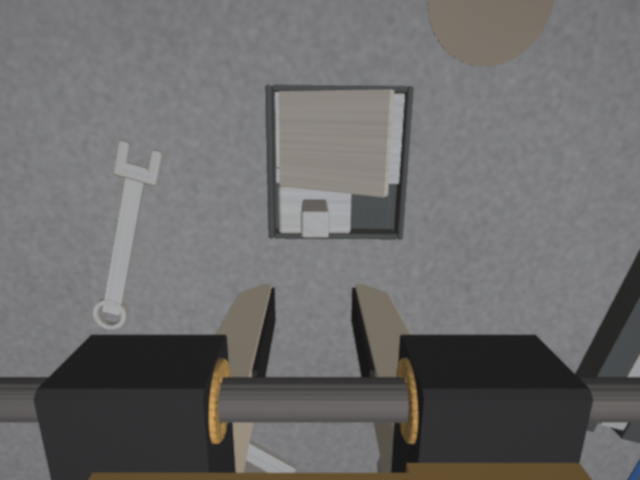

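Picture w4 shows the block in the strip with its foot at (277-351, 186-233). Its top is at 34.6 mm, so it is down. It sits at x=-18.8, which leaves only 41.9 mm for the round. I'll regrip it and nudge it about 2.7 mm toward -x.

Emit:
step_arm --series '[[[0,-2.7,50,0],[0,-2.7,100,0],[0,-2.7,122,0],[0,-2.7,127,0],[0,-2.7,127,0]]]'

```text
clock: 7.6
ee_pos: [0.5245, 0.1329, 0.0615]
tcp_rot: [[-0.267, 0.964, -0.001], [0.964, 0.267, -0.0], [0.0, -0.001, -1.0]]
contact_force: [-0.5, -0.2, 0.1]
opening: 0.35
```

Emit:
step_arm --series '[[[0,0,0,0],[0,0,0,0],[0,0,0,0]]]' --gripper 0.1

```text
clock: 7.98
ee_pos: [0.5256, 0.1332, 0.0631]
tcp_rot: [[-0.267, 0.964, 0.002], [0.964, 0.267, 0.001], [-0.0, 0.002, -1.0]]
contact_force: [5.1, 1.2, 6.7]
opening: 0.2
```

Emit:
step_arm --series '[[[0,0,0,0],[0,0,0,0],[0,0,0,0],[0,0,-30,0],[0,0,-80,0],[0,0,-127,0],[0,0,-127,0]]]' --gripper 0.35

```text
clock: 8.85
ee_pos: [0.5259, 0.1333, 0.1928]
tcp_rot: [[-0.267, 0.964, 0.005], [0.964, 0.267, 0.001], [-0.0, 0.005, -1.0]]
contact_force: [-0.2, -0.3, 0.4]
opening: 0.348
```

```bash
python3 - <<'E'
from h import *
snap("wrist","w5")
from comp import comp
z=dict(np.load("w5.npz"));z["W"]=boxframe(z["W"],15.1,np.array([.5383,.1742]));comp(z,317,220,.073,.085,30);comp(z,317,200,.03,.039,60)
go([.4873,-.328,.2],-3)
E
python3 relbox.py w5
```

```text
z 0.0795 n 751 bbox [304 209  27  28] rect [-18.7 -35.3] [18.9 19.9] 0.18
z 0.0346 n 2256 bbox [280 186  73  47] rect [-18.8 -35.3] [60. 39.] 0.35
[-434.2 -159.7  -10.1] turn rad 0.3228 cur y dir 15.5 q6 -4.0 clock 8.9 F [-0.2  0.5 -0.9] pos [0.5252 0.1331 0.1902]
xm 734 [-0.0579 -0.0554 -0.0531]
xp 749 [0.0527 0.0549 0.0576]
ym 511 [-0.0626 -0.06   -0.0578]
yp 651 [0.0578 0.0601 0.062 ]
```

Emit:
step_arm --series '[[[0,0,50,0],[0,0,100,0],[0,0,125,0],[0,0,127,0]]]'

```text
clock: 9.4
ee_pos: [0.5233, 0.1327, 0.0588]
tcp_rot: [[-0.267, 0.964, -0.004], [0.964, 0.267, -0.001], [0.0, -0.004, -1.0]]
contact_force: [1.0, 1.2, -0.5]
opening: 0.35
```

Emit:
step_arm --series '[[[0,0,0,0],[0,0,0,0],[0,0,0,0],[0,0,-2,0],[0,0,-4,0],[0,0,-4,0]]]' --gripper 0.1

```text
clock: 10.15
ee_pos: [0.5247, 0.133, 0.0659]
tcp_rot: [[-0.267, 0.964, -0.0], [0.964, 0.267, -0.0], [-0.0, -0.0, -1.0]]
contact_force: [-0.4, 0.2, -5.3]
opening: 0.205
```

Emit:
step_arm --series '[[[0,0.8,0,0],[0,0.8,3,0],[0,0.8,5,0],[0,0.8,6,0],[0,0.8,6,0]]]'

```text
clock: 10.78
ee_pos: [0.527, 0.1336, 0.0618]
tcp_rot: [[-0.267, 0.964, 0.004], [0.964, 0.267, 0.001], [-0.0, 0.004, -1.0]]
contact_force: [1.9, 0.4, 9.1]
opening: 0.206
```

Emit:
step_arm --series '[[[0,0,0,0],[0,0,0,0],[0,0,0,0],[0,0,-30,0],[0,0,-80,0],[0,0,-130,0],[0,0,-130,0]]]' --gripper 0.35

```text
clock: 11.65
ee_pos: [0.5268, 0.1335, 0.194]
tcp_rot: [[-0.267, 0.964, 0.006], [0.964, 0.267, 0.001], [-0.0, 0.006, -1.0]]
contact_force: [-0.5, 1.1, -1.1]
opening: 0.353
```

Run:
```python
from h import *
snap("wrist","w6")
from comp import comp
z=dict(np.load("w6.npz"));z["W"]=boxframe(z["W"],15.1,np.array([.5383,.1742]));comp(z,317,220,.073,.085,30);comp(z,317,200,.03,.039,60)
go([.4873,-.328,.2],-3)
```

```text
z 0.0795 n 754 bbox [302 208  28  29] rect [-18.8 -35.4] [19.5 20.2] 1.0
z 0.0346 n 2244 bbox [279 186  73  47] rect [-18.6 -35.8] [39. 60.] 89.68
[-434.2 -160.6   -9. ] turn rad 0.3228 cur y dir 15.5 q6 -4.0 clock 11.7 F [0.1 0.  0.3] pos [0.5261 0.1334 0.1913]
```

Emit:
step_arm --series '[[[0,0,50,0],[0,0,100,0],[0,0,123,0],[0,0,125,0],[0,0,125,0]]]'

```text
clock: 12.32
ee_pos: [0.5256, 0.1333, 0.0652]
tcp_rot: [[-0.267, 0.964, -0.0], [0.964, 0.267, -0.0], [0.0, -0.0, -1.0]]
contact_force: [-0.4, -0.1, 1.1]
opening: 0.346
```

Emit:
step_arm --series '[[[0,0,0,0],[0,0,0,0],[0,0,0,0],[0,0,-2,0],[0,-1.5,-3,0],[0,-1.5,-3,0]]]' --gripper 0.1

```text
clock: 13.08
ee_pos: [0.5241, 0.1329, 0.0681]
tcp_rot: [[-0.267, 0.964, 0.0], [0.964, 0.267, 0.0], [-0.0, 0.0, -1.0]]
contact_force: [0.5, 0.5, -0.4]
opening: 0.101
```

Run:
```python
from h import *
snap("wrist","w7")
go([.5273,.1344,.0605],15.1)
```

```text
[0.6 3.5 7.5] turn rad 0.0069 cur y dir 15.5 q6 -4.0 clock 13.125 F [-0.2  0.2 -0.2] pos [0.5241 0.1329 0.068 ]
```

View pics/w7.png

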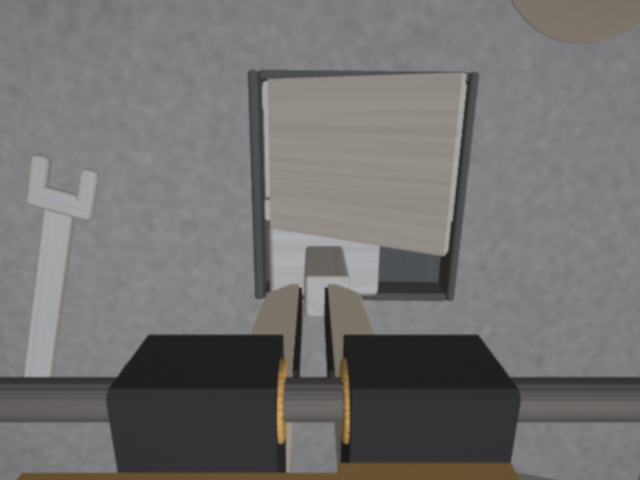

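Run:
```python
from h import *
z=np.load("w7.npz");B=boxframe(z["W"],15.1,np.array([.5383,.1742]))
for u,v in [(315,300),(322,305),(338,280),(326,262),(340,300),(290,300),(285,310),(345,320),(350,330),(360,260),(315,310),(315,325),(315,345)]: print(u,v,B[v,u].round(4),z["d"][v,u])
cv2.imwrite("pics/c7.png",cv2.resize(z["p"][220:350,240:400,::-1],None,fx=5,fy=4.6,interpolation=cv2.INTER_CUBIC))
```

```text
315 300 [-0.0234 -0.0368  0.0805] 0.18504977
322 305 [-0.0203 -0.0392  0.0804] 0.18585807
338 280 [-0.0135 -0.0277  0.0795] 0.18342838
326 262 [-0.0182 -0.0257  0.0623] 0.19936413
340 300 [-0.0139 -0.0276  0.1002] 0.16359873
290 300 [-0.0332 -0.0277  0.1001] 0.16358773
285 310 [-0.0346 -0.0275  0.1091] 0.1549208
345 320 [-0.0133 -0.0273  0.1171] 0.14721382
350 330 [-0.0121 -0.0273  0.1241] 0.14054176
360 260 [ 0.0011 -0.0345  0.0345] 0.22852163
315 310 [-0.0233 -0.0424  0.0787] 0.18830186
315 325 [-0.0225 -0.0925 -0.001 ] 0.27897564
315 345 [-0.0224 -0.107  -0.0004] 0.2824636
```

View pics/c7.png

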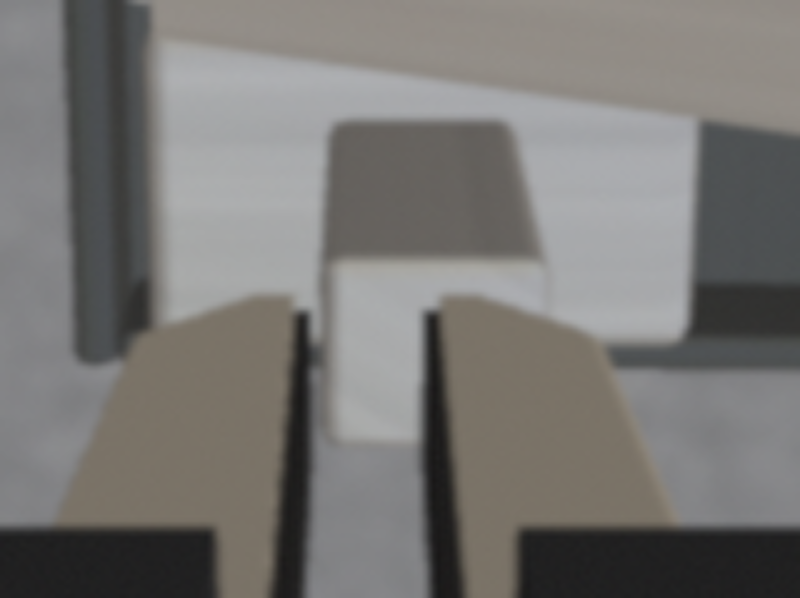

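Run:
```python
from h import *
print(ctrl.tips_ahead,[a for a in dir(ctrl) if a[0]!="_"])
for t in("w1","w7","w3","w6"):
    z=np.load(t+".npz");W=z["W"];print(t)
    for v in range(284,304,3): print(v,[ (u,W[v,u,2].round(4)) for u in ((290,340) if t in("w7","w3","w6") else (245,385))], end=' ')
    print()
```

```text
0.017 ['PlanningError', 'calibration', 'camera', 'get_state', 'job_done', 'tips_ahead']
w1
284 [(245, np.float64(0.2672)), (385, np.float64(-0.0003))] 287 [(245, np.float64(0.2696)), (385, np.float64(0.2704))] 290 [(245, np.float64(0.273)), (385, np.float64(0.2737))] 293 [(245, np.float64(0.2762)), (385, np.float64(0.2761))] 296 [(245, np.float64(0.4324)), (385, np.float64(0.2788))] 299 [(245, np.float64(0.2823)), (385, np.float64(0.2814))] 302 [(245, np.float64(0.2846)), (385, np.float64(0.2834))] 
w7
284 [(290, np.float64(0.0854)), (340, np.float64(0.0801))] 287 [(290, np.float64(0.0877)), (340, np.float64(0.0876))] 290 [(290, np.float64(0.0902)), (340, np.float64(0.0906))] 293 [(290, np.float64(0.0944)), (340, np.float64(0.0944))] 296 [(290, np.float64(0.0971)), (340, np.float64(0.0975))] 299 [(290, np.float64(0.0994)), (340, np.float64(0.1))] 302 [(290, np.float64(0.1025)), (340, np.float64(0.1022))] 
w3
284 [(290, np.float64(0.1838)), (340, np.float64(0.1848))] 287 [(290, np.float64(0.1875)), (340, np.float64(0.1871))] 290 [(290, np.float64(0.1867)), (340, np.float64(0.1906))] 293 [(290, np.float64(0.1866)), (340, np.float64(0.1937))] 296 [(290, np.float64(0.1865)), (340, np.float64(0.1937))] 299 [(290, np.float64(0.1862)), (340, np.float64(0.1968))] 302 [(290, np.float64(0.1872)), (340, np.float64(0.1995))] 
w6
284 [(290, np.float64(-0.0003)), (340, np.float64(-0.0009))] 287 [(290, np.float64(0.0005)), (340, np.float64(0.0007))] 290 [(290, np.float64(-0.0)), (340, np.float64(-0.001))] 293 [(290, np.float64(-0.0004)), (340, np.float64(-0.0007))] 296 [(290, np.float64(0.0003)), (340, np.float64(-0.0007))] 299 [(290, np.float64(0.0007)), (340, np.float64(0.001))] 302 [(290, np.float64(-0.0009)), (340, np.float64(-0.0012))]
```

Close-up c7 shows why the nudges failed. Depth puts the fingertips at ee z **+17 mm**, behind the TCP rather than ahead of it. The block was held only by the top 3 mm of its knob, and this time the fingers closed just above it. I'll plan with the measured tip height from here and regrip the block deeper.

Emit:
step_arm --series '[[[0,0,-6,0],[0,0,-6,0],[0.8,4.7,-6,0],[0.8,4.7,10,0],[0.8,4.7,30,0],[0.8,4.7,36,0],[0.8,4.7,36,0]]]' --gripper 0.35

```text
clock: 14.0
ee_pos: [0.528, 0.1348, 0.0311]
tcp_rot: [[-0.267, 0.964, -0.001], [0.964, 0.267, -0.0], [0.0, -0.001, -1.0]]
contact_force: [0.5, 0.4, 0.6]
opening: 0.346
```

Emit:
step_arm --series '[[[0,0,0,0],[0,0,0,0],[0,0,0,0],[0,0,-2,0],[0,0,-3,0],[0,0,-3,0]]]' --gripper 0

```text
clock: 14.75
ee_pos: [0.5282, 0.1348, 0.0347]
tcp_rot: [[-0.267, 0.964, -0.001], [0.964, 0.267, -0.0], [0.0, -0.001, -1.0]]
contact_force: [-0.8, -0.3, -4.5]
opening: 0.216
```

```bash
python3 - <<'E'
from h import *
snap("wrist","w8")
z=dict(np.load("w8.npz"));z["W"]=boxframe(z["W"],15.1,np.array([.5383,.1742]))
from comp import comp
comp(z,310,270,.033,.045,70)
go([.5273,.1344,.0605],15.1)
E
python3 relbox.py w8
```

```text
z 0.0369 n 2853 bbox [247 248 131  54] rect [-20.  -29.4] [60.1 26. ] 0.31
[ -0.2  -1.  -25.8] turn rad 0.0069 cur y dir 15.49 q6 -3.9 clock 14.8 F [ 0.3 -0.2 -5.3] pos [0.5282 0.1348 0.0347]
xm 2296 [-0.0578 -0.0552 -0.053 ]
xp 1767 [0.0531 0.0553 0.0575]
ym 611 [-0.0623 -0.0595 -0.0577]
yp 1047 [0.0584 0.0607 0.062 ]
```

View pics/w8.png

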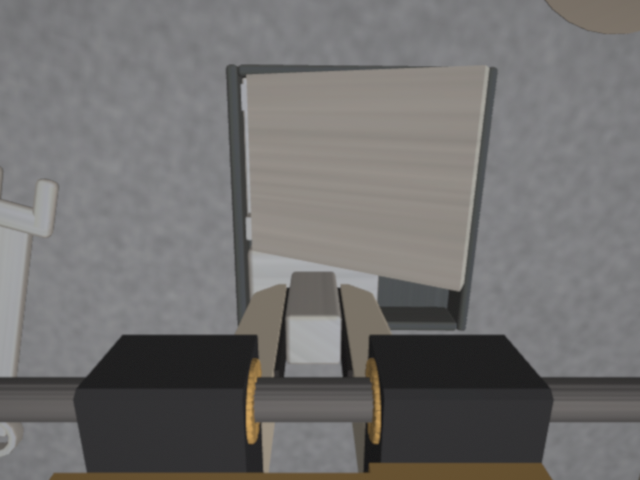

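Emit:
step_arm --series '[[[0,-1.6,0,0.006],[0,-1.6,1,0.006],[0,-1.6,2,0.006],[0,-1.6,3,0.006]]]'

```text
clock: 15.3
ee_pos: [0.527, 0.1345, 0.0325]
tcp_rot: [[-0.261, 0.965, 0.0], [0.965, 0.261, 0.0], [-0.0, 0.0, -1.0]]
contact_force: [-6.2, -0.9, 9.7]
opening: 0.214
```

Emit:
step_arm --series '[[[0,0,0,0],[0,0,0,0],[0,0,-1,0],[0,0,-50,0],[0,0,-110,0],[0,0,-160,0],[0,0,-165,0],[0,0,-165,0]]]' --gripper 0.35

```text
clock: 16.3
ee_pos: [0.5268, 0.1345, 0.1965]
tcp_rot: [[-0.261, 0.965, -0.0], [0.965, 0.261, -0.0], [-0.0, -0.0, -1.0]]
contact_force: [-0.0, 0.1, -0.3]
opening: 0.347
```

```bash
python3 - <<'E'
from h import *
snap("wrist","w9")
from comp import comp
z=dict(np.load("w9.npz"));z["W"]=boxframe(z["W"],15.1,np.array([.5383,.1742]));comp(z,317,220,.073,.085,30);comp(z,317,200,.03,.039,60)
go([.4873,-.328,.2],-3)
E
python3 relbox.py w9;python3 face.py w9
```

```text
z 0.0795 n 743 bbox [299 209  28  28] rect [-21.4 -35.3] [19.8 19.9] 0.22
z 0.0346 n 2223 bbox [277 186  72  47] rect [-21.4 -35.3] [59.8 39.3] 0.22
[-436.  -158.7   -4.2] turn rad 0.3168 cur y dir 15.15 q6 -3.5 clock 16.35 F [ 0.2 -0.3 -0.4] pos [0.5265 0.1344 0.1956]
xm 720 [-0.058  -0.0554 -0.0531]
xp 746 [0.0527 0.0549 0.0576]
ym 490 [-0.0621 -0.0599 -0.0577]
yp 647 [0.0577 0.06   0.0622]
w9 rim x [-0.0582479   0.05751794] y [-0.06022628  0.06407548]
floor z 0.004749471392776713
n [-0.480097    0.00131189  0.87721443] slope 28.6918543454529 uphill dir in box deg -0.1565628214520807 res 0.0007260953428637981 10522
slope-stretched rect ((-9.280025482177734, 16.823802947998047), (82.65628051757812, 85.41808319091797), 89.66912078857422)
centre box -0.008140572240452507 0.016823802947998047 0.06662533646064597 z rng [0.04645516 0.08660996]
```

Emit:
step_arm --series '[[[-436,-158.7,-4,0],[-436,-158.7,-4,0],[-436,-158.7,-4,0],[-436,-158.7,-4,0],[-436,-158.7,-4,0],[-436,-158.7,-4,0],[-436,-158.7,-4,0],[-436,-158.7,-4,0]]]'

```text
clock: 17.35
ee_pos: [0.4864, -0.3304, 0.1985]
tcp_rot: [[-0.259, 0.966, -0.003], [0.966, 0.259, 0.002], [0.002, -0.002, -1.0]]
contact_force: [-0.2, 0.4, -0.3]
opening: 0.346
```

Run:
```python
from h import *
go([.4873,-.328,.2],15.1)
```

```text
[ 2.1  1.5 -1.5] turn rad -0.0015 cur y dir 15.01 q6 -51.7 clock 17.35 F [-0.2  0.4 -0.3] pos [ 0.4864 -0.3304  0.1985]
```

Run:
```python
from h import *
snap("wrist","w10")
from comp import comp
z=np.load("w10.npz")
mm,q=comp(z,313,215,.07,.08,40);mm,q=comp(z,313,200,.026,.034,45)
go([q[0][0]/1000,q[0][1]/1000,.03],15.1)
```

```text
z 0.0745 n 543 bbox [301 207  26  26] rect [ 486.5 -329.2] [18.7 19. ] 15.2
z 0.0294 n 955 bbox [291 184  47  42] rect [ 486.3 -327.2] [39.4 35. ] 17.39
[  4.2   1.7 168.4] turn rad -0.0019 cur y dir 14.99 q6 -51.8 clock 17.4 F [-0.8 -1.3 -1.3] pos [ 0.4862 -0.3319  0.1984]
```

View pics/w10.png

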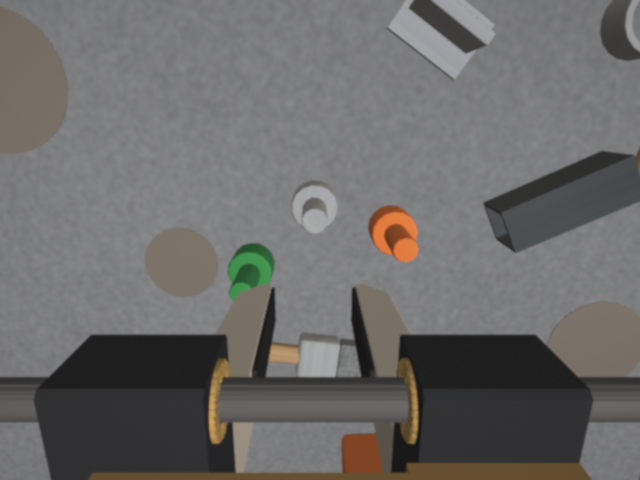

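Emit:
step_arm --series '[[[2.5,1,40,0],[2.5,1,80,0],[2.5,1,100,0],[2.5,1,105,0],[2.5,1,105,0]]]'

```text
clock: 18.02
ee_pos: [0.4883, -0.3253, 0.0967]
tcp_rot: [[-0.262, 0.965, 0.001], [0.965, 0.262, -0.0], [-0.001, 0.0, -1.0]]
contact_force: [0.6, -0.0, 0.9]
opening: 0.353
```

Run:
```python
from h import *
snap("wrist","w11")
from comp import comp
z=np.load("w11.npz")
mm,q=comp(z,313,250,.07,.08,50)
go([q[0][0]/1000,q[0][1]/1000,.027],15.1)
```

```text
z 0.0745 n 1097 bbox [289 257  38  37] rect [ 486.6 -329.5] [19.6 19.2] 71.38
[-3.3 -2.9 70.2] turn rad 0.0011 cur y dir 15.16 q6 -51.3 clock 18.075 F [0.3 0.1 0.3] pos [ 0.4885 -0.3254  0.0972]
```

View pics/w11.png

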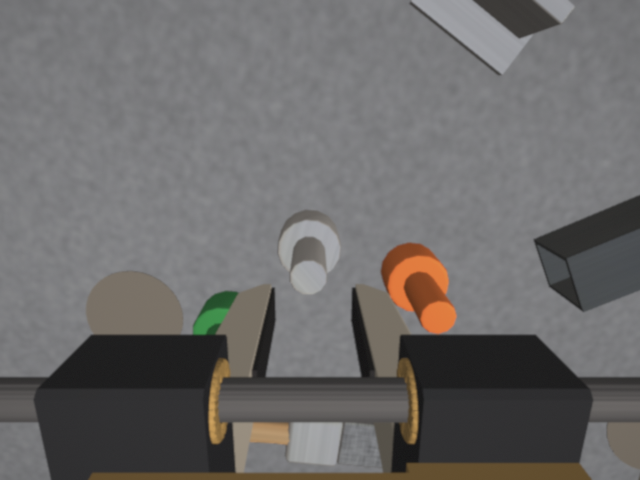

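Emit:
step_arm --series '[[[-3.3,-2.9,0,0],[-3.3,-2.9,30,0],[-3.3,-2.9,60,0],[-3.3,-2.9,70,0],[-3.3,-2.9,70,0]]]'

```text
clock: 18.7
ee_pos: [0.4861, -0.3293, 0.0264]
tcp_rot: [[-0.261, 0.965, -0.0], [0.965, 0.261, -0.0], [-0.0, -0.0, -1.0]]
contact_force: [0.1, 0.4, 0.1]
opening: 0.353
```

Emit:
step_arm --series '[[[0,0,0,0],[0,0,0,0],[0,0,0,0],[0,0,0,0],[0,0,-40,0],[0,0,-80,0],[0,0,-125,0],[0,0,-125,0]]]' --gripper 0

```text
clock: 19.7
ee_pos: [0.4871, -0.3299, 0.1547]
tcp_rot: [[-0.261, 0.965, 0.004], [0.965, 0.261, -0.003], [-0.004, 0.003, -1.0]]
contact_force: [0.3, -1.2, -3.5]
opening: 0.208
```

Run:
```python
from h import *
import math
a=math.radians(15.1);c=np.array([.5383,.1742]);bx,by=.0308-.001,-.0354
t=c+np.array([bx*math.cos(a)-by*math.sin(a),bx*math.sin(a)+by*math.cos(a)]);print(t)
go([*t,.155],15.1)
```

```text
[0.57629294 0.1477853 ]
[437.7 211.   -1.4] turn rad 0.001 cur y dir 15.16 q6 -51.7 clock 19.7 F [ 0.3 -1.2 -3.5] pos [ 0.4871 -0.3299  0.1547]
```

Emit:
step_arm --series '[[[60,29,-2,0],[120,58,-2,0],[180,87,-2,0],[240,116,-2,0],[295,142,-2,0],[350,169,-2,0],[400,193,-2,0],[437.7,211,-2,0]]]'

```text
clock: 20.7
ee_pos: [0.5748, 0.1509, 0.1514]
tcp_rot: [[-0.262, 0.965, -0.002], [0.965, 0.262, -0.0], [0.0, -0.002, -1.0]]
contact_force: [1.1, -0.8, -3.8]
opening: 0.211
```

Emit:
step_arm --series '[[[0,0,20,0],[0,0,30,0],[0,0,30,0]]]'

```text
clock: 21.08
ee_pos: [0.5746, 0.1473, 0.1214]
tcp_rot: [[-0.26, 0.966, -0.002], [0.966, 0.26, -0.001], [-0.0, -0.002, -1.0]]
contact_force: [0.5, -0.5, -2.7]
opening: 0.206
```

```bash
cat > inhand.py <<'E'
import sys
from h import *
tag=sys.argv[1];snap("wrist",tag)
z=np.load(tag+".npz");B=boxframe(z["W"],15.1,np.array([.5383,.1742]))
lo,hi=float(sys.argv[2]),float(sys.argv[3])
m=(z["d"]>.1)&(B[...,2]>lo)&(B[...,2]<hi);m[300:]=0
n,l,st,ce=cv2.connectedComponentsWithStats(m.astype(np.uint8),connectivity=4)
for i in range(1,n):
    if st[i,4]>300:
        b=B[l==i];print(st[i],"x",np.percentile(b[:,0],[.5,99.5]).round(4),"y",np.percentile(b[:,1],[.5,99.5]).round(4),"z",np.median(b[:,2]))
go([.5763,.1478,.0315],15.1)
E
python3 inhand.py w12 .124 .135
python3 relbox.py w12
```

```text
[290 271  46  25 382] x [0.0182 0.0384] y [-0.0361 -0.026 ] z 0.1295467925869539
[ 0.   1.4 91. ] turn rad -0.0003 cur y dir 15.08 q6 -3.2 clock 21.125 F [ 0.5 -0.3 -4.1] pos [0.5751 0.1474 0.1225]
xm 1074 [-0.0578 -0.0552 -0.0529]
xp 1148 [0.0529 0.0552 0.0578]
ym 175 [-0.0626 -0.06   -0.0582]
yp 907 [0.0575 0.0604 0.0617]
```

View pics/w12.png

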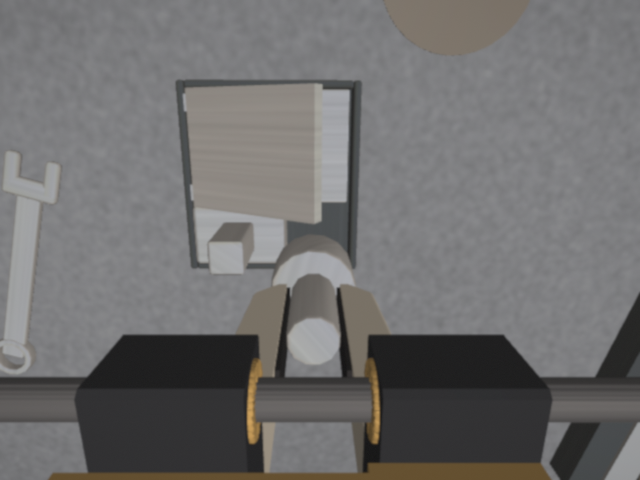

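Run:
```python
from h import *
z=np.load("w12.npz");B=boxframe(z["W"],15.1,np.array([.5383,.1742]))
m=(z["d"]>.1)&(B[...,2]>.1195)&(B[...,2]<.1285);m[300:]=0;m[:,:260]=0;m[:,370:]=0
m=cv2.morphologyEx(m.astype(np.uint8),cv2.MORPH_OPEN,np.ones((3,3)))>0
b=B[m];print(len(b),np.percentile(b,[.5,50,99.5],0).round(4))
# top edge of foot top face: circle fit on arc of outline
c=cv2.findContours(m.astype(np.uint8),cv2.RETR_EXTERNAL,cv2.CHAIN_APPROX_NONE)[0];c=max(c,key=len)[:,0]
e=B[c[:,1],c[:,0]]
from scipy.optimize import least_squares
e=e[(e[:,1]>-.035)]
r=least_squares(lambda q:np.hypot(e[:,0]-q[0],e[:,1]-q[1])-.0198,[.03,-.036],loss="soft_l1",f_scale=.0005);print(r.x,np.abs(r.fun).mean(),len(e))
```

```text
2183 [[ 0.0095 -0.0338  0.1199]
 [ 0.0279 -0.025   0.1235]
 [ 0.0466 -0.0166  0.128 ]]
[ 0.02799663 -0.03701837] 0.0036888132327394835 215
```

Emit:
step_arm --series '[[[0.5,2.8,0,0],[0.5,2.8,30,0],[0.5,2.8,55,0],[0.5,2.8,55,0]]]'

```text
clock: 21.62
ee_pos: [0.5773, 0.1492, 0.0668]
tcp_rot: [[-0.261, 0.965, -0.002], [0.965, 0.261, -0.0], [0.0, -0.002, -1.0]]
contact_force: [-0.2, -0.1, -3.0]
opening: 0.209
```

Run:
```python
from h import *
snap("wrist","w13");s=ctrl.get_state();zt=s["ee_pos"][2]-.0265+.03
z=np.load("w13.npz");B=boxframe(z["W"],15.1,np.array([.5383,.1742]))
m=(z["d"]>.1)&(abs(B[...,2]-zt)<.004);m[300:]=0;m[:,262:262]=0
b=B[m&(B[...,0]>.005)&(B[...,0]<.06)&(B[...,1]<-.01)&(B[...,1]>-.06)];print(zt,len(b),np.percentile(b,[.5,50,99.5],0).round(4))
go([.5763,.1478,.0315],15.1)
```

```text
0.07185329370712304 1867 [[ 0.0055 -0.0353  0.0679]
 [ 0.0314 -0.0251  0.0692]
 [ 0.0492 -0.0106  0.0757]]
[-1.1 -2.  36.9] turn rad 0.0005 cur y dir 15.13 q6 -3.1 clock 21.675 F [ 0.3 -0.2 -2.4] pos [0.578  0.1494 0.0684]
```

View pics/w13.png

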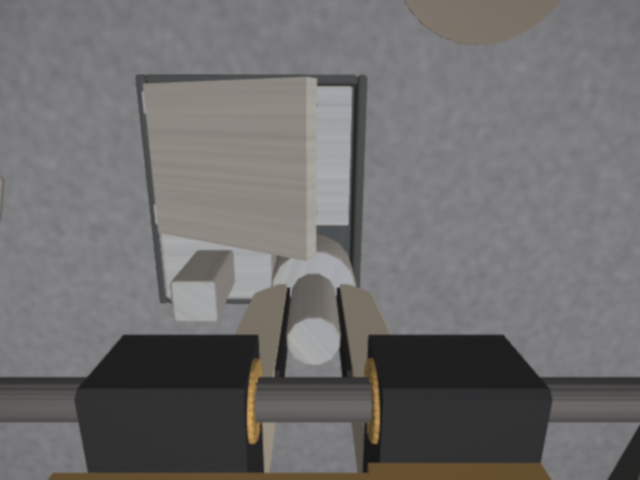

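Run:
```python
from h import *
z=np.load("w13.npz");p=z["p"]
print(p[262,262:292].mean(-1).astype(int)); print(p[262,340:366].mean(-1).astype(int)); print(z["d"][270,262:292].round(3));print(z["d"][270,335:362].round(3))
B=boxframe(z["W"],15.1,np.array([.5383,.1742]))
m=(z["d"]>.1)&(abs(B[...,2]-.0695)<.003)&(B[...,0]>.005)&(B[...,0]<.06)&(B[...,1]<-.018)&(B[...,1]>-.06);m[300:]=0
for v in range(262,287,4):
    x=B[v][m[v]];print(v,x[:,0].min(),x[:,0].max(),x[:,1].mean())
```

```text
[167 167 166 166 166 166 167 165 157 144 131 124 120 107  92  84  86  90
  93  94 100 108 122 138 152 160 163 165 165 164]
[163 157 147 136 127 122 121 120 119 109  82  51  47  58  67  72  73  76
  76  82  97 116 126 128 128 128]
[0.228 0.229 0.228 0.228 0.228 0.229 0.23  0.231 0.23  0.231 0.235 0.203
 0.198 0.194 0.193 0.192 0.192 0.192 0.194 0.192 0.192 0.191 0.191 0.192
 0.192 0.192 0.191 0.193 0.193 0.192]
[0.191 0.191 0.192 0.191 0.191 0.191 0.192 0.193 0.192 0.192 0.191 0.193
 0.193 0.193 0.193 0.195 0.199 0.239 0.239 0.239 0.239 0.239 0.24  0.239
 0.241 0.266 0.266]
262 0.01632489730087557 0.04503804123558187 -0.020976435733776395
266 0.015500372071101894 0.04685744419779999 -0.022824712261543288
270 0.01396447972861113 0.047774324856852714 -0.02474023150131383
274 0.013063974283292151 0.049204367371055595 -0.026484732109828973
278 0.012516358883732877 0.049134035652546135 -0.02854801859392114
282 0.012748353206922065 0.05020767333674421 -0.030532572942078246
286 0.019032485323123093 0.04322783544871876 -0.03245487206813608
```

Emit:
step_arm --series '[[[-0.8,-0.2,0,0],[-0.8,-0.2,8,0],[-0.8,-0.2,15,0],[-0.8,-0.2,20,0],[-0.8,-0.2,24,0],[-0.8,-0.2,27,0]]]'

```text
clock: 22.42
ee_pos: [0.5779, 0.1489, 0.0407]
tcp_rot: [[-0.262, 0.965, -0.0], [0.965, 0.262, -0.0], [-0.0, -0.0, -1.0]]
contact_force: [0.1, 0.2, -3.6]
opening: 0.208
```

Underside is at about 12 mm, so it is inside the walls with no contact. I'll carry on down slowly.

Emit:
step_arm --series '[[[0,0,3,0],[0,0,5,0],[0,0,6.5,0],[0,0,7.5,0],[0,0,8,0]]]'

```text
clock: 23.05
ee_pos: [0.5779, 0.1489, 0.033]
tcp_rot: [[-0.261, 0.965, 0.0], [0.965, 0.261, 0.0], [-0.0, 0.0, -1.0]]
contact_force: [-0.4, 0.2, -3.4]
opening: 0.209
```

Emit:
step_arm --series '[[[0,0,1,0],[0,0,2,0],[0,0,2,0]]]'

```text
clock: 23.42
ee_pos: [0.5782, 0.1489, 0.0322]
tcp_rot: [[-0.261, 0.965, 0.001], [0.965, 0.261, -0.0], [-0.0, 0.001, -1.0]]
contact_force: [-4.2, -1.5, 9.2]
opening: 0.21
```

Emit:
step_arm --series '[[[0,0,-1,0],[0,0,-1,0],[0,0,-1,0],[0,0,-50,0],[0,0,-110,0],[0,0,-160,0],[0,0,-165,0],[0,0,-165,0]]]' --gripper 0.35

```text
clock: 24.42
ee_pos: [0.5778, 0.1489, 0.1955]
tcp_rot: [[-0.261, 0.965, -0.0], [0.965, 0.261, -0.0], [0.0, -0.0, -1.0]]
contact_force: [-0.5, 0.0, -0.7]
opening: 0.35
```

```bash
python3 - <<'E'
from h import *
snap("wrist","w14")
from comp import comp
z=dict(np.load("w14.npz"));W0=z["W"];z["W"]=boxframe(W0,15.1,np.array([.5383,.1742]))
comp(z,317,220,.074,.084,25);comp(z,235,215,.074,.084,25);comp(z,280,205,.03,.039,60)
go([.5476,-.1639,.2],-15)
E
python3 face.py w14; python3 relbox.py w14
```

```text
z 0.0795 n 571 bbox [300 211  26  27] rect [ 31.6 -35.3] [19.  18.3] 89.33
z 0.0794 n 753 bbox [226 210  30  28] rect [-21.2 -35.2] [19.6 20.1] 89.61
z 0.0346 n 1758 bbox [220 188  66  46] rect [-18.2 -36.7] [38.5 54.6] 87.36
[-294.  -110.7   -5.3] turn rad 0.5263 cur y dir 15.16 q6 -3.2 clock 24.475 F [ 0.4  0.7 -0.4] pos [0.5775 0.1488 0.1945]
w14 rim x [-0.05815372  0.05751014] y [-0.06018355  0.06395359]
floor z 0.004883823927523599
n [-0.48020119  0.00144299  0.87715719] slope 28.698684360210986 uphill dir in box deg -0.17217108140236814 res 0.0006800577732178707 9743
slope-stretched rect ((-9.56448745727539, 8.977882385253906), (98.4471435546875, 86.67243194580078), 89.69441986083984)
centre box -0.00838955894644763 0.008977882385253906 0.06645578408008623 z rng [0.04614258 0.0866472 ]
xm 711 [-0.0579 -0.0552 -0.053 ]
xp 714 [0.0529 0.0552 0.0577]
ym 426 [-0.0621 -0.06   -0.0577]
yp 692 [0.0576 0.0599 0.0621]
```

View pics/w14.png

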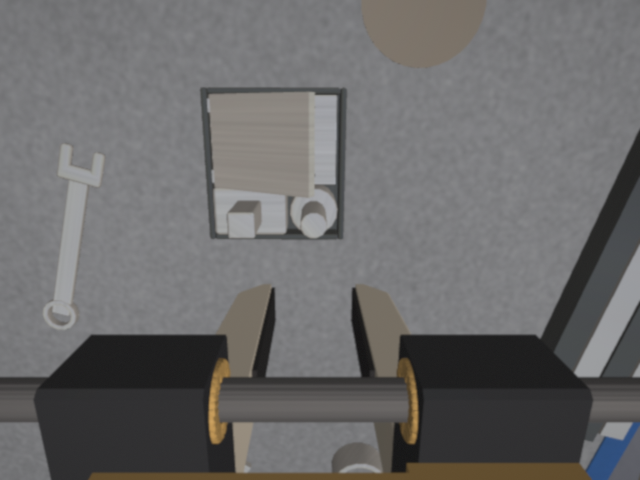

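Picture w14 shows both knob tops, at (241,225) and (313,225), at 79.5 mm height. Both pieces are down, released and centred in the strip. Now the lug.

Run:
```python
from h import *
go([.5476,-.1639,.2],65)
```

```text
[-294.  -110.7   -5.3] turn rad -0.8699 cur y dir 15.16 q6 -3.2 clock 24.475 F [ 0.4  0.7 -0.4] pos [0.5775 0.1488 0.1945]
```

Emit:
step_arm --series '[[[-294,-110.7,-5,-0.87],[-294,-110.7,-5,-0.87],[-294,-110.7,-5,-0.87],[-294,-110.7,-5,-0.87],[-294,-110.7,-5,-0.87],[-294,-110.7,-5,-0.87],[-294,-110.7,-5,-0.87],[-294,-110.7,-5,-0.87]]]'

```text
clock: 25.48
ee_pos: [0.5478, -0.163, 0.1999]
tcp_rot: [[-0.906, 0.423, -0.001], [0.423, 0.906, 0.001], [0.002, 0.0, -1.0]]
contact_force: [-0.4, -0.0, 0.0]
opening: 0.345
```

Run:
```python
from h import *
snap("wrist","w15")
from comp import comp
z=np.load("w15.npz")
mm,q=comp(z,313,205,.045,.056,55);mm,q2=comp(z,313,200,.003,.009,55)
go([q[0][0]/1000,q[0][1]/1000,.03],65)
```

```text
z 0.0507 n 912 bbox [303 176  19  74] rect [ 547.4 -164.1] [10. 60.] 70.47
z 0.0058 n 3342 bbox [280 161  63  81] rect [ 547.5 -164.2] [50.1 70.3] 70.57
[ -0.3  -1.3 170.2] turn rad 0.0006 cur y dir 65.04 q6 -84.2 clock 25.525 F [-0.7 -0.4  0.7] pos [ 0.5479 -0.1628  0.2002]
```

View pics/w15.png

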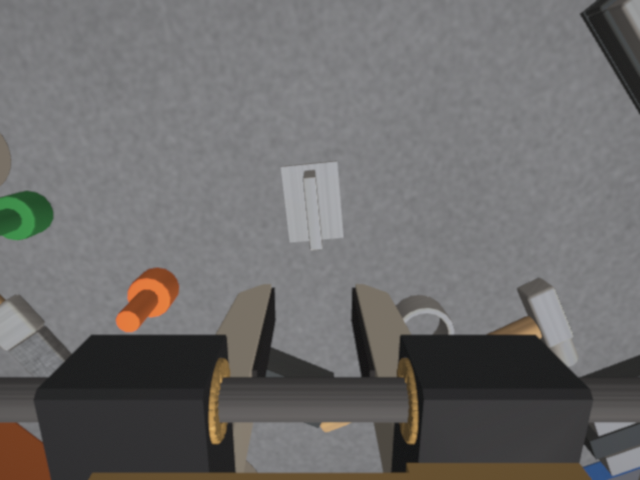

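Emit:
step_arm --series '[[[-0.3,-1.3,50,-0.095],[-0.3,-1.3,100,-0.095],[-0.3,-1.3,140,-0.095],[-0.3,-1.3,170,-0.095],[-0.3,-1.3,185,-0.095],[-0.3,-1.3,189,-0.095],[-0.3,-1.3,189,-0.095]]]'

```text
clock: 26.4
ee_pos: [0.5481, -0.165, 0.0128]
tcp_rot: [[-0.942, 0.334, 0.001], [0.334, 0.942, -0.0], [-0.001, 0.0, -1.0]]
contact_force: [0.5, 0.1, 0.4]
opening: 0.348
```

Run:
```python
from h import *
snap("wrist","w16");go([.5474,-.1641,.011],70.5)
```

```text
[1.2 0.7 2.1] turn rad -0.0007 cur y dir 70.46 q6 -89.8 clock 26.45 F [-0.5  0.3 -0.3] pos [ 0.5483 -0.1652  0.0131]
```

View pics/w16.png

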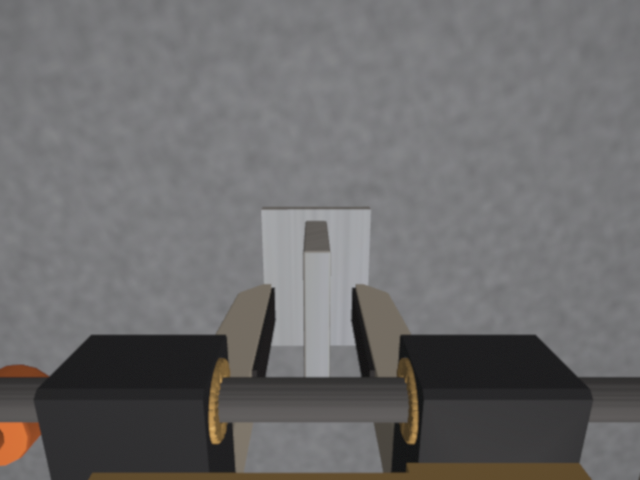

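Emit:
step_arm --series '[[[1.2,0.5,0,0],[1.2,0.5,0,0],[1.2,0.5,0,0],[1.2,0.5,0,0],[1.2,0.5,0,0]]]' --gripper 0

```text
clock: 27.08
ee_pos: [0.5468, -0.1642, 0.0123]
tcp_rot: [[-0.942, 0.335, 0.0], [0.335, 0.942, 0.0], [-0.0, 0.0, -1.0]]
contact_force: [-1.3, 1.4, 5.7]
opening: 0.108
```

Emit:
step_arm --series '[[[0,0,-20,0],[0,0,-70,0],[0,0,-120,0],[0,0,-155,0],[0,0,-155,0]]]'

```text
clock: 27.7
ee_pos: [0.5476, -0.1646, 0.1705]
tcp_rot: [[-0.942, 0.335, 0.005], [0.335, 0.942, -0.002], [-0.005, -0.0, -1.0]]
contact_force: [0.6, 0.8, -4.1]
opening: 0.106
```

Run:
```python
from h import *
import math
snap("wrist","w17")
# face fit in wrist-world coords from w14,w9,w1 restricted
for t in("w1","w9","w14"):
    z=np.load(t+".npz");B=boxframe(z["W"],15.1,np.array([.5383,.1742]))
    m=(z["d"]>.1)&(B[...,2]>.03)&(B[...,2]<.11)&(abs(B[...,0])<.07)&(B[...,1]<.07)&(B[...,1]>-.02)
    r=B[...,2]-(.0665+math.tan(math.radians(28.7))*(B[...,0]+.0081))
    m&=abs(r)<.003
    n,l,st,ce=cv2.connectedComponentsWithStats(m.astype(np.uint8),connectivity=4);i=1+np.argmax(st[1:,4]);b=B[l==i]
    print(t,len(b),"x",np.percentile(b[:,0],[.3,99.7]).round(4),"y",np.percentile(b[:,1],[.3,99.7]).round(4),"z",np.percentile(b[:,2],[.3,99.7]).round(4))
th=math.radians(28.7);P=.039
f=np.array([-.0081,.0213,.0665]);n=np.array([-math.sin(th),0,math.cos(th)])
a=math.radians(15.1)
for gap in(0,.03):
    g=f+n*(P+gap);w=np.array([.5383+g[0]*math.cos(a)-g[1]*math.sin(a),.1742+g[0]*math.sin(a)+g[1]*math.cos(a),g[2]-.028])
    print("gap",gap,"grip pt box",g,"TCP",w)
    go(w,105)
```

```text
w1 7574 x [-0.0458  0.0295] y [-0.0134  0.0563] z [0.0453 0.0872]
w9 10704 x [-0.0457  0.0295] y [-0.0134  0.0562] z [0.0455 0.0872]
w14 9842 x [-0.0457  0.0299] y [-0.0134  0.0562] z [0.0455 0.0873]
gap 0 grip pt box [-0.02682872  0.0213      0.1007087 ] TCP [0.50684886 0.18777557 0.0727087 ]
[155.7 318.4  94.8] turn rad -0.6031 cur y dir 70.44 q6 -89.7 clock 27.75 F [-0.2  0.2 -4.1] pos [ 0.5468 -0.1643  0.1678]
gap 0.03 grip pt box [-0.04123542  0.0213      0.12702309] TCP [0.49293958 0.18402255 0.09902309]
[167.5 310.2  68.5] turn rad -0.6031 cur y dir 70.44 q6 -89.7 clock 27.75 F [-0.2  0.2 -4.1] pos [ 0.5468 -0.1643  0.1678]
```

View pics/w17.png

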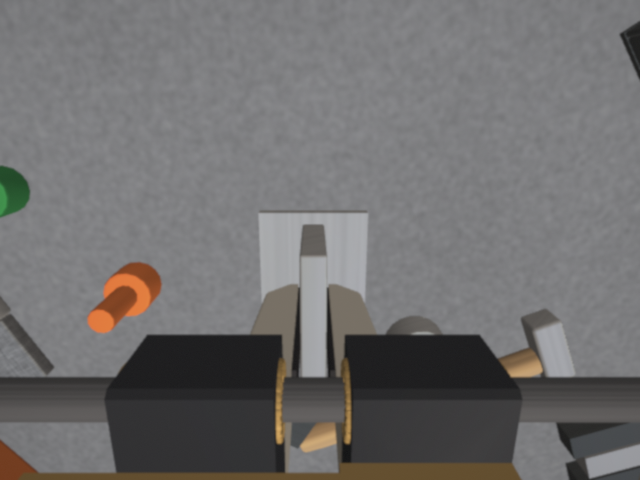

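Picture w17 shows the lug held square, tab at (313,300). Moves cannot tilt the tool, so the lug has to pivot between the pads. I'll pre-tilt it by pressing its uphill end on the fixed box's -x rim, then seat it flush on the slope.

```bash
cat >> h.py <<'E'
import math
def b2w(x,y,z,yaw=15.1):
    a=math.radians(yaw);return np.array([.5383+x*math.cos(a)-y*math.sin(a),.1742+x*math.sin(a)+y*math.cos(a),z])
def w2b(p):
    a=math.radians(15.1);d=np.array(p[:2])-[.5383,.1742];return np.array([d[0]*math.cos(a)+d[1]*math.sin(a),-d[0]*math.sin(a)+d[1]*math.cos(a),p[2]])
E
python3 - <<'E'
from h import *
go(b2w(-.087,0,.17),105.1)
go(b2w(-.087,0,.045),105.1)
E
```

```text
[192.9 266.7  -2.5] turn rad -0.6049 cur y dir 70.44 q6 -89.7 clock 27.75 F [-0.2  0.2 -4.1] pos [ 0.5468 -0.1643  0.1678]
[193.1 266.7 122.5] turn rad -0.6049 cur y dir 70.44 q6 -89.7 clock 27.75 F [-0.2  0.2 -4.1] pos [ 0.5468 -0.1643  0.1678]
```

Emit:
step_arm --series '[[[35,50,0,-0.1],[70,100,0,-0.2],[105,150,0,-0.3],[140,200,0,-0.4],[170,240,0,-0.5],[193,266.7,0,-0.605],[193,266.7,0,-0.605],[193,266.7,20,-0.605]]]'

```text
clock: 28.75
ee_pos: [0.4543, 0.1515, 0.1461]
tcp_rot: [[-0.966, -0.26, 0.001], [-0.26, 0.966, -0.0], [-0.001, -0.0, -1.0]]
contact_force: [-0.3, 0.1, -4.1]
opening: 0.103
```

Run:
```python
from h import *
snap("wrist","w18");go(b2w(-.087,0,.045),105.1);print(w2b(ctrl.get_state()["ee_pos"]))
```

```text
[-1.7  0.4 97.3] turn rad -0.0012 cur y dir 105.03 q6 -89.7 clock 28.8 F [-0.9 -0.9 -8.4] pos [0.4532 0.1508 0.1423]
[-0.08829656 -0.000418    0.14228157]
```

View pics/w18.png

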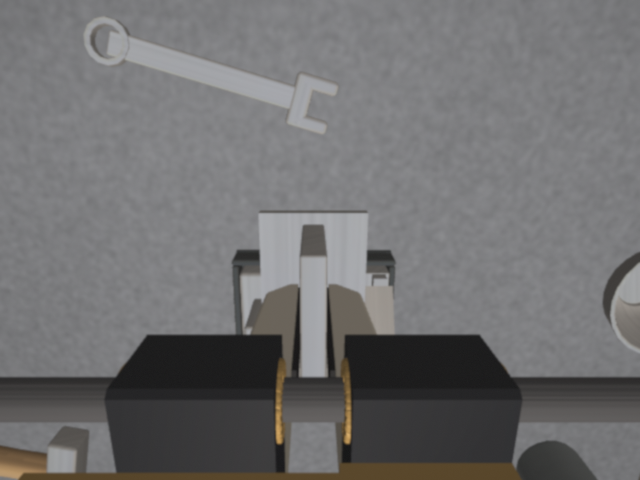

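Emit:
step_arm --series '[[[-1.5,0,40,0],[-1.5,0,75,0],[-1.5,0,90,0],[-1.5,0,97,0],[-1.5,0,97,0]]]'

```text
clock: 29.42
ee_pos: [0.4558, 0.1519, 0.0503]
tcp_rot: [[-0.966, -0.26, 0.0], [-0.26, 0.966, 0.0], [-0.0, -0.0, -1.0]]
contact_force: [0.8, -0.1, -3.1]
opening: 0.105
```

Run:
```python
from h import *
print(w2b(ctrl.get_state()["ee_pos"]))
def piv(f): f=math.radians(f);return -.058-.029*math.cos(f)-.039*math.sin(f), .025-.029*math.sin(f)+.039*math.cos(f)-.0267
for f in (0,6,12,18,23,26): x,z=piv(f);print(f,round(x,4),round(z,4))
```

```text
[-8.54604904e-02 -4.78061178e-05  5.03196077e-02]
0 -0.087 0.0373
6 -0.0909 0.0341
12 -0.0945 0.0304
18 -0.0976 0.0264
23 -0.0999 0.0229
26 -0.1012 0.0206
```

Emit:
step_arm --series '[[[1.5,0,5,0],[1.5,0,9,0],[3.5,0,11,0],[5.4,0,12.5,0],[7.2,0,14.5,0],[9,0,16.5,0]]]'

```text
clock: 30.18
ee_pos: [0.4466, 0.1497, 0.0332]
tcp_rot: [[-0.965, -0.261, -0.0], [-0.261, 0.965, -0.0], [0.0, -0.0, -1.0]]
contact_force: [0.1, -0.8, -3.1]
opening: 0.103
```

Run:
```python
from h import *
snap("wrist","w19");s=ctrl.get_state();print(w2b(s["ee_pos"]),s["contact_force"])
```

```text
[-0.09516925  0.00019057  0.03291541] [-0.13966079 -0.60989331 -4.56984705]
```

View pics/w19.png

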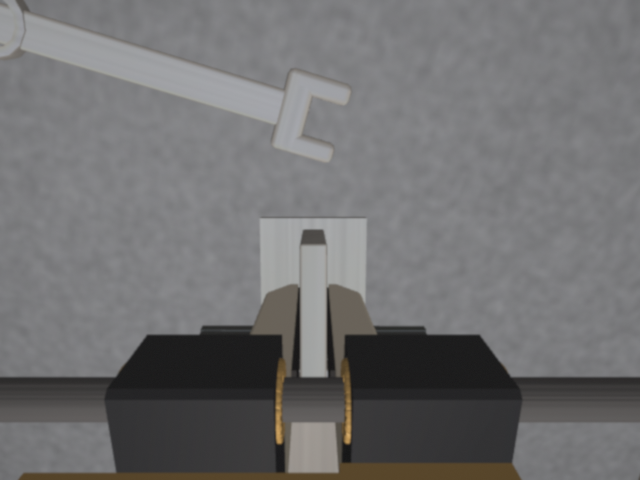

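```bash
cat > tilt.py <<'E'
import sys
from h import *
tag=sys.argv[1];snap("wrist",tag) if len(sys.argv)<3 else 0
z=np.load(tag+".npz");B=boxframe(z["W"],15.1,np.array([.5383,.1742]))
g=cv2.cvtColor(z["p"],cv2.COLOR_RGB2GRAY)
for nm,(u0,u1,v0,v1) in dict(tab=(308,319,250,365),footL=(266,290,228,278),footR=(338,360,228,278)).items():
    b=B[v0:v1,u0:u1].reshape(-1,3);b=b[z["d"][v0:v1,u0:u1].ravel()>.1]
    zm=np.median(b[:,2]);b=b[abs(b[:,2]-zm)<.03]
    for i in range(5):
        A=np.c_[b[:,:2],np.ones(len(b))] if nm!="tab" else np.c_[b[:,0],np.ones(len(b))]
        k=np.linalg.lstsq(A,b[:,2],rcond=None)[0];r=b[:,2]-A@k;b=b[abs(r)<max(.0012,2*r.std())]
    print(nm,len(b),"tilt deg",np.degrees(np.arctan(k[0])).round(2),"res",r.std().round(5),"x",b[:,0].min().round(4),b[:,0].max().round(4),"z",b[:,2].min().round(4),b[:,2].max().round(4),"y",b[:,1].mean().round(4))
s=ctrl.get_state();print("tcp box",w2b(s["ee_pos"]).round(4),"F",np.array(s["contact_force"]).round(1),"clock",s["clock"])
E
python3 tilt.py w17 0;python3 tilt.py w19 0; python3 tilt.py w18 0
```

```text
tab 1163 tilt deg 0.24 res 0.00053 x -0.1053 -0.0661 z 0.2077 0.2101 y -0.3255
footL 1148 tilt deg 0.2 res 0.00053 x -0.1139 -0.0884 z 0.1627 0.165 y -0.3351
footR 1034 tilt deg 0.0 res 0.00053 x -0.0951 -0.0692 z 0.1627 0.1651 y -0.3078
tcp box [-0.0952  0.0002  0.0329] F [-0.1 -0.6 -4.6] clock 30.225
tab 1202 tilt deg 8.35 res 0.00052 x -0.1254 -0.0817 z 0.0676 0.0758 y -0.0005
footL 1111 tilt deg 8.27 res 0.00053 x -0.1215 -0.0975 z 0.0224 0.0277 y -0.0172
footR 1020 tilt deg 8.31 res 0.00055 x -0.1214 -0.0977 z 0.0225 0.028 y 0.0162
tcp box [-0.0952  0.0002  0.0329] F [-0.1 -0.6 -4.6] clock 30.225
tab 1181 tilt deg 0.12 res 0.00051 x -0.117 -0.0713 z 0.1834 0.1858 y -0.0007
footL 1135 tilt deg 0.19 res 0.00053 x -0.1144 -0.0896 z 0.1384 0.1408 y -0.0174
footR 1053 tilt deg 0.1 res 0.00053 x -0.1143 -0.0895 z 0.1384 0.1408 y 0.0159
tcp box [-0.0952  0.0002  0.0329] F [-0.1 -0.6 -4.6] clock 30.225
```

Emit:
step_arm --series '[[[1.5,0,3,0],[3,0,6,0],[4,0,8,0],[5,0,10,0],[5.5,0,11,0],[5.5,0,11,0]]]'

```text
clock: 30.98
ee_pos: [0.4418, 0.1483, 0.0232]
tcp_rot: [[-0.965, -0.261, 0.001], [-0.261, 0.965, 0.0], [-0.001, -0.0, -1.0]]
contact_force: [-4.4, -1.6, 7.4]
opening: 0.105
```

```bash
python3 tilt.py w20
```

```text
tab 1184 tilt deg 18.2 res 0.00053 x -0.1293 -0.0886 z 0.054 0.0685 y -0.0005
footL 1111 tilt deg 18.36 res 0.00057 x -0.1252 -0.1022 z 0.0076 0.017 y -0.0175
footR 994 tilt deg 17.99 res 0.00058 x -0.1252 -0.1024 z 0.0078 0.0171 y 0.0166
tcp box [-0.0999  0.0002  0.0232] F [-4.8 -1.5  7.3] clock 31.025
```

Emit:
step_arm --series '[[[0,0,-8,0],[0,0,-15,0],[-8,0,-15,0],[-8,0,-15,0],[-8,0,-6,0],[-7,0,-3.5,0],[-6,0,-1.5,0],[-6,0,-1.5,0]]]'

```text
clock: 32.02
ee_pos: [0.4475, 0.1499, 0.0242]
tcp_rot: [[-0.965, -0.261, 0.0], [-0.261, 0.965, 0.0], [-0.0, -0.0, -1.0]]
contact_force: [-3.5, -0.3, 6.2]
opening: 0.1
```

```bash
python3 tilt.py w21
```

```text
tab 1127 tilt deg 34.18 res 0.0006 x -0.1218 -0.0867 z 0.0505 0.0756 y -0.0005
footL 901 tilt deg 37.54 res 0.00087 x -0.1164 -0.0954 z -0.0014 0.0158 y -0.018
footR 830 tilt deg 37.6 res 0.00086 x -0.1164 -0.0953 z -0.0015 0.0159 y 0.017
tcp box [-0.094   0.0002  0.0242] F [-2.3 -0.7  5.1] clock 32.075
```

View pics/w21.png

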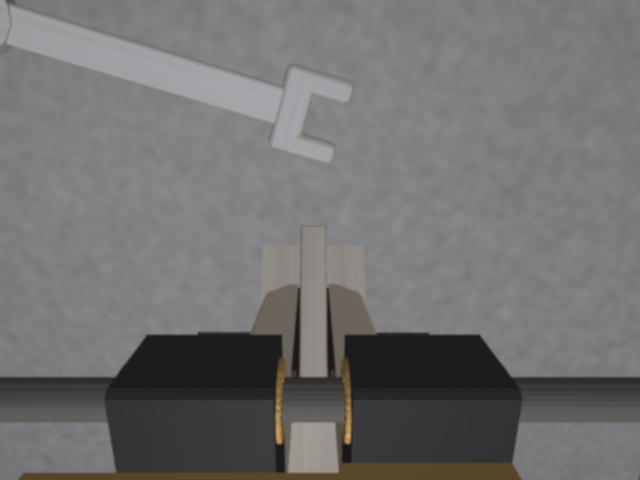

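```bash
cat > lugpose.py <<'E'
from h import *
import sys
def lug(tag,c=None):
    z=np.load(tag+".npz");B=boxframe(z["W"],15.1,np.array([.5383,.1742]))
    # tab top: column strip, follow depth upward until it jumps
    d=z["d"];col=np.median(B[:,310:318],axis=1)
    v=300
    while abs(col[v-1,2]-col[v,2])<.004: v-=1
    b=col[v+1:360];k=np.polyfit(b[:,0],b[:,2],1);ph=np.arctan(k[0])
    e=col[v+1];s,c_=np.sin(ph),np.cos(ph)
    o=np.array([e[0]+.030*c_+.051*s, np.polyval(k,e[0])+.030*s-.051*c_])
    R=cv2.Rodrigues(z["rvec"])[0];C=-R.T@z["tvec"];Cb=w2b(C)
    # TCP from camera pose: cam in tool (0.07835,-.0005,-.182); tool x = -box x
    tcp=np.array([Cb[0]+.07835,Cb[2]-.18204])
    print(tag,"row",v,"tilt",np.degrees(ph).round(2),"tab end",e.round(4),"lug origin box xz",o.round(4),"tcp xz",tcp.round(4),"rel",(o-tcp).round(4));return ph,o,tcp,e[1]
if __name__=="__main__":
    L=[lug(t) for t in sys.argv[1:]]
    # pivot: fixed pt rel. tcp q and in lug frame (u,P)
    A=[];bb=[]
    for ph,o,t,_ in L:
        s,c=np.sin(ph),np.cos(ph)
        A+=[[1,0,-c,s],[0,1,-s,-c]];bb+=list(o-t)
    if len(L)>1: r=np.linalg.lstsq(np.array(A),np.array(bb),rcond=None);print("pivot rel tcp (x,z), lug (u,P)",r[0].round(4),r[1])
E
python3 lugpose.py w18 w19 w20 w21
```

```text
w18 row 210 tilt 32.24 tab end [-0.1215 -0.0005  0.1366] lug origin box xz [-0.0689  0.137 ] tcp xz [-0.0876  0.1461] rel [ 0.0186 -0.0091]
w19 row 217 tilt 30.49 tab end [-0.1258 -0.0002  0.0228] lug origin box xz [-0.0741  0.0266] tcp xz [-0.0953  0.0333] rel [ 0.0212 -0.0066]
w20 row 235 tilt 18.06 tab end [-0.134  -0.0003  0.0532] lug origin box xz [-0.0897  0.0141] tcp xz [-0.1005  0.0232] rel [ 0.0108 -0.0091]
w21 row 225 tilt 34.31 tab end [-0.1296 -0.0003  0.0457] lug origin box xz [-0.0761  0.0206] tcp xz [-0.0945  0.0242] rel [ 0.0184 -0.0037]
pivot rel tcp (x,z), lug (u,P) [0.0029 0.0233 0.0021 0.0337] [2.46133297e-05]
```

```bash
python3 - <<'E'
s=open("lugpose.py").read()
s=s.replace("""    v=300
    while abs(col[v-1,2]-col[v,2])<.004: v-=1
    b=col[v+1:360];k""","""    k0=np.polyfit(col[262:360,0],col[262:360,2],1);v=300
    while abs(col[v-1,2]-np.polyval(k0,col[v-1,0]))<.0015: v-=1
    v-=1;b=col[v+1:360];k""")
open("lugpose.py","w").write(s)
E
python3 lugpose.py w18 w19 w20 w21
```

```text
w18 row 253 tilt 0.08 tab end [-0.1165 -0.0005  0.1834] lug origin box xz [-0.0864  0.1336] tcp xz [-0.0876  0.1461] rel [ 0.0011 -0.0125]
w19 row 242 tilt 8.44 tab end [-0.1275 -0.0003  0.0674] lug origin box xz [-0.0904  0.022 ] tcp xz [-0.0953  0.0333] rel [ 0.0049 -0.0113]
w20 row 234 tilt 18.12 tab end [-0.1341 -0.0003  0.0522] lug origin box xz [-0.0897  0.0141] tcp xz [-0.1005  0.0232] rel [ 0.0108 -0.0091]
w21 row 224 tilt 34.32 tab end [-0.1299 -0.0003  0.0453] lug origin box xz [-0.0764  0.0204] tcp xz [-0.0945  0.0242] rel [ 0.0181 -0.0038]
pivot rel tcp (x,z), lug (u,P) [-0.0045  0.0199 -0.0053  0.0323] [4.27269345e-07]
```

Run:
```python
from h import *
go(b2w(-.0357,.0219,.11),105.0)
```

```text
[-58.3  21.7 -85.7] turn rad 0.0019 cur y dir 105.11 q6 -89.7 clock 32.075 F [-2.3 -0.7  5.1] pos [0.4475 0.1499 0.0242]
```

Emit:
step_arm --series '[[[2,0,-20,0],[2,0,-60,0],[0,10,-86,0],[-30,21.7,-86,0.002],[-58,21.7,-86,0.002],[-58,21.7,-86,0.002],[-58,21.7,-86,0.002]]]'

```text
clock: 32.95
ee_pos: [0.497, 0.1857, 0.1092]
tcp_rot: [[-0.966, -0.259, -0.001], [-0.259, 0.966, -0.0], [0.001, -0.0, -1.0]]
contact_force: [-0.2, 0.0, -3.3]
opening: 0.105
```

```bash
python3 tilt.py w22 | tail -1; python3 lugpose.py w22;python3 - <<'E'
from h import *
go(b2w(-.0295,.0219,.083),105.0)
E
```

```text
tcp box [-0.0369  0.0218  0.1095] F [ 0.5 -0.8 -4.3] clock 33.0
w22 row 224 tilt 33.72 tab end [-0.0727  0.0215  0.13  ] lug origin box xz [-0.0194  0.1052] tcp xz [-0.037   0.1094] rel [ 0.0176 -0.0042]
[-7.4  0.1 26.5] turn rad -0.0002 cur y dir 104.99 q6 -87.3 clock 33.0 F [ 0.5 -0.8 -4.3] pos [0.497  0.1857 0.1095]
```

View pics/w22.png

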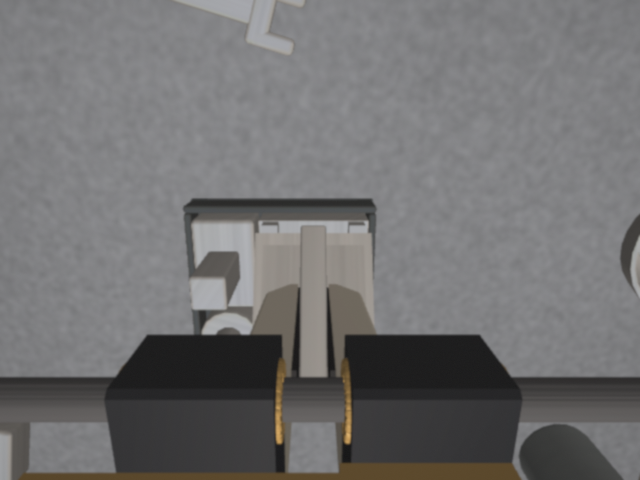

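Emit:
step_arm --series '[[[-2.5,0,9,0],[-5,0,18,0],[-7.4,0,26.5,0],[-7.4,0,26.5,0],[-8.4,0,28.3,0],[-9.3,0,30,0],[-9.3,0,30,0]]]'

```text
clock: 33.88
ee_pos: [0.5067, 0.1883, 0.08]
tcp_rot: [[-0.966, -0.259, 0.0], [-0.259, 0.966, 0.0], [-0.0, -0.0, -1.0]]
contact_force: [-0.7, -0.0, -4.0]
opening: 0.105
```

```bash
python3 tilt.py w23 | tail -1; python3 lugpose.py w23
```

```text
tcp box [-0.0269  0.0219  0.08  ] F [-0.2 -0.2 -3.9] clock 33.925
w23 row 224 tilt 34.11 tab end [-0.0628  0.0215  0.1012] lug origin box xz [-0.0094  0.076 ] tcp xz [-0.0273  0.08  ] rel [ 0.0179 -0.004 ]
```

Emit:
step_arm --series '[[[-1,0,1.8,0],[-1.9,0,3.5,0],[-2.4,0,4.4,0],[-2.9,0,5.3,0],[-3.4,0,6.2,0],[-3.9,0,7,0]]]'

```text
clock: 34.67
ee_pos: [0.5109, 0.1895, 0.0743]
tcp_rot: [[-0.966, -0.259, 0.001], [-0.259, 0.966, 0.0], [-0.001, 0.0, -1.0]]
contact_force: [-2.8, -2.3, 12.2]
opening: 0.106
```

```bash
python3 tilt.py w24 | tail -1; python3 lugpose.py w24
```

```text
tcp box [-0.0224  0.0219  0.0743] F [-2.9 -1.1  9.8] clock 34.725
w24 row 223 tilt 32.79 tab end [-0.0592  0.0215  0.0966] lug origin box xz [-0.0063  0.07  ] tcp xz [-0.0232  0.0742] rel [ 0.0168 -0.0042]
```

Emit:
step_arm --series '[[[-0.7,0,0.6,0],[-1.4,0,0.9,0],[-2.1,0,0.8,0],[-2.6,0,0.6,0]]]'

```text
clock: 35.22
ee_pos: [0.5133, 0.1901, 0.0736]
tcp_rot: [[-0.966, -0.259, 0.001], [-0.259, 0.966, 0.0], [-0.001, 0.0, -1.0]]
contact_force: [-3.8, -1.3, 6.4]
opening: 0.106
```

```bash
python3 tilt.py w25 | tail -1; python3 lugpose.py w25
```

```text
tcp box [-0.02    0.0219  0.0736] F [-4.1 -1.2  8.9] clock 35.275
w25 row 222 tilt 30.64 tab end [-0.0574  0.0215  0.0969] lug origin box xz [-0.0056  0.0691] tcp xz [-0.0206  0.0735] rel [ 0.0151 -0.0045]
```

Emit:
step_arm --series '[[[-0.6,0,0.6,0],[-1.2,0,1,0],[-1.8,0,0.9,0],[-2,0,0.7,0],[-2,0,0.7,0]]]'

```text
clock: 35.9
ee_pos: [0.5152, 0.1906, 0.073]
tcp_rot: [[-0.966, -0.259, 0.001], [-0.259, 0.966, 0.0], [-0.001, 0.0, -1.0]]
contact_force: [-4.1, -1.8, 9.3]
opening: 0.103
```

```bash
python3 tilt.py w26 | tail -1; python3 lugpose.py w26
```

```text
tcp box [-0.018   0.0219  0.073 ] F [-4.2 -0.6  9.5] clock 35.95
w26 row 222 tilt 28.86 tab end [-0.0558  0.0215  0.0978] lug origin box xz [-0.0049  0.0683] tcp xz [-0.0186  0.0729] rel [ 0.0138 -0.0046]
```

Emit:
step_arm --series '[[[0,0,0,0],[0,0,0,0],[0,0,0,0],[0,0,0,0],[0,0,0,0],[0,0,0,0]]]'

```text
clock: 36.7
ee_pos: [0.5152, 0.1906, 0.0729]
tcp_rot: [[-0.966, -0.259, 0.001], [-0.259, 0.966, 0.0], [-0.001, 0.0, -1.0]]
contact_force: [-3.9, -1.5, 8.4]
opening: 0.107
```

```bash
python3 tilt.py w27 | tail -1; python3 lugpose.py w27
python3 - <<'E'
from h import *
from comp import comp
F=[]
for i in range(8):
    ctrl.camera("wrist");F.append(ctrl.get_state()["contact_force"])
f=np.mean(F,0);print("F",f,np.std(F,0));fb=w2b([f[0]+.5383,f[1]+.1742,0])[:2];th=math.radians(28.7);z=f[2]+3.6
print("N",-math.sin(th)*fb[0]+math.cos(th)*z,"T",math.cos(th)*fb[0]+math.sin(th)*z,"lat",fb[1])
snap("top","top1");snap("scene","scene1")
z=dict(np.load("w27.npz"));W0=z["W"];z["W"]=boxframe(W0,15.1,np.array([.5383,.1742]))
B=z["W"];m=(z["d"]>.1)&(abs(B[...,2]-.0795)<.004)&(B[...,1]<-.02)&(B[...,1]>-.05)&(abs(B[...,0])<.06);b=B[m];print(len(b),np.percentile(b,[2,50,98],0))
t=dict(np.load("top1.npz"));t["W"]=boxframe(t["W"],15.1,np.array([.5393,.1725]));B=t["W"]
for x in(-.0214,.031):
    m=(abs(B[...,2]-.0795)<.006)&(np.hypot(B[...,0]-x,B[...,1]+.0353)<.016);print("knob top",m.sum(),np.median(B[m],0) if m.any() else None)
E
```

```text
tcp box [-0.018   0.0219  0.073 ] F [-3.2 -1.5  8.5] clock 36.75
w27 row 222 tilt 28.79 tab end [-0.0558  0.0215  0.098 ] lug origin box xz [-0.005   0.0682] tcp xz [-0.0187  0.0729] rel [ 0.0137 -0.0047]
F [-3.63294465 -1.36841072  8.87748942] [0.24167904 0.42113955 0.41160146]
N 12.800158750552974 T 2.602703294969296 lat -0.3747646366414751
1924 [[-0.03126488 -0.04519816  0.07625139]
 [-0.02253781 -0.03539223  0.07959523]
 [-0.01244248 -0.02628767  0.08095023]]
knob top 5 [-0.01700508 -0.02657074  0.07766543]
knob top 17 [ 0.03720502 -0.03184504  0.07978382]
```

View pics/w27.png

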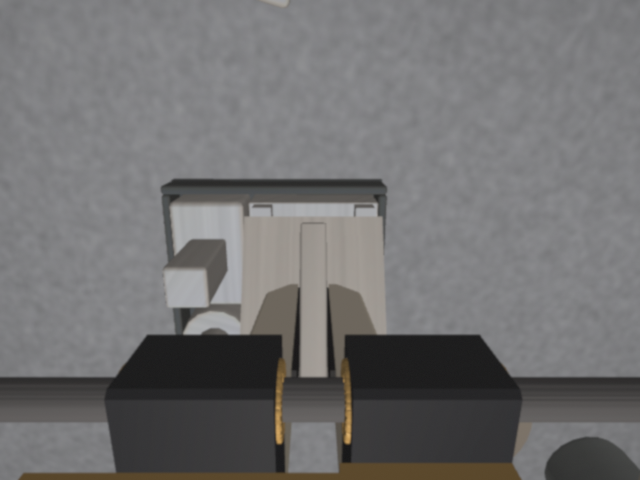

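Run:
```python
import cv2
a=cv2.imread("pics/scene1.png");cv2.imwrite("pics/s1c.png",cv2.resize(a[150:260,270:430],None,fx=5,fy=5,interpolation=cv2.INTER_CUBIC))
```

```text
(no output)
```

View pics/s1c.png

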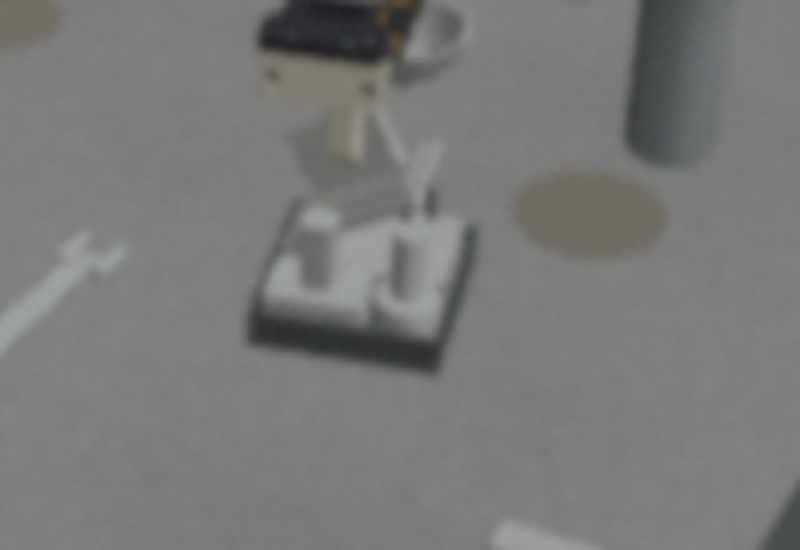

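Run:
```python
from h import *
print(ctrl.job_done());s=ctrl.get_state();print(s["clock"],s["contact_force"])
```

```text
the job is handed in; nothing more can be done
None
the job is handed in; nothing more can be done
```

The job is handed in at about 37 s of the 72 s. No verdict is reported, so the figures below are my own last measurements.

**What I did**
- I stood the rectangular and grey round packing pieces in the strip of the jig box and released both.
- I gripped the lug by its tab. The moves cannot tilt the tool, so I pivoted the lug between the finger pads by pressing its end on the fixed box rim.
- I then seated it flush on the slope and left it gripped and pressed.

**Last checks**
- **Packing pieces:** just after release both knob tops were at 79.5 mm, so both stood on the box floor. At the end the block was confirmed in place. The round was only partly visible but looked upright in the scene picture.
- **Lug tilt and position:** it was at 28.8° against 28.7° for the face, about 0.2 mm from touching. It sat about 3.6 mm uphill of centre and well under 1 mm off across. Its long side lined up with the slope to a fraction of a degree by tool heading; I did not measure the lug's own turn separately.
- **Push:** about 12.8 N normal to the face and steady, after allowing for the lug's weight.

**What failed or disagreed**
- The camera and contacts put the fingertips 17 mm behind the reported TCP, not ahead of it. My first block grip held only about 3 mm of the knob, and nudging the block failed twice before I found this and gripped deeper.
- The first pre-tilt pass slipped off the rim at 18°, and the second went to 34°. Pressing on the face corrected that.
- The final top view was partly blocked by the arm, so its few knob readings were no use.
- I did not re-measure the angle plate's face after seating the lug. I also did not measure the other bench objects at the end; they looked untouched in the pictures.

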